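# Roll-press freshly bound notebooks

### The arm

A 6-joint arm with a two-finger parallel gripper is mounted at the origin on the work surface. World frame = base frame: x ahead of the robot, y to its left, z up, the work surface at z = 0. Lengths are in m, angles in rad, forces in N, time in s.
With the tool pointing down it reaches from about 0.35 to 0.85 m from the base axis. Payload 8.1 kg.
Tool frame: the origin (TCP) lies on the centre line of the jaws, within the pads' length; the fingertips stand 11 mm ahead of it and the grasp point (between the pads) lies 8 mm behind it (tip_reach is the z of the fingertips in the tool frame, in m); z points along the fingers, y is the direction in which the jaws open and shut (so a half turn about z gives the same grasp; the last joint's range is limited). The gripper opens to 93 mm and grips with 3 to 60 N. Pads are 15 mm wide; open, the fingers measure 128 mm over their backs; the gripper's body (75 mm by 188 mm) begins 65 mm behind the grasp point.
Start: joints at [-1.42, 0.13, 1.488, -0, 1.523, -0.085], TCP at [0.14, -0.583, 0.23] pointing down, gripper open.
Joint ranges: [-2.96, 2.96], [-0.89, 2.26], [0.02, 2.5], [-1.34, 4.48], [0, 2.73], [-2.66, 2.66]. Speed limits (rad/s): [2.39, 2.39, 2.79, 3.14, 3.14, 3.14].

### API

Orientations are given as a rotation vector (axis times angle).
In Python, from plant import read_state, read_camera, camera_params, close_job, silhouettes, tip_of, tip_reach gives the robot as it stands.
- The arm moves only by the shell command python3 -m creep 'ROWS' [FORCE]. ROWS is JSON, a list of rows, each a list of 5 numbers: the shift along the tool's x, y, z in m, then the turn about the tool's z in rad, then the closure in counts, from 0 (fully open) to 255 (shut). In form: [[dx, dy, dz, twist, gripper], ...]. A call has 1 to 12 rows; each row shifts and turns the commanded pose from where the row before left it, along the tool's axes as they then stand; what a row does not reach is not made up. A row lasts 1/12 s, in which the tool goes at most 41.7 mm and 7.16 degrees, less where a joint would pass 70% of its speed; a pose out of reach is approached as far as the arm can. A call is refused whole if a number of a shift passes 0.0417 or a number of a turn 0.125, either way. A call with a gripper value outside its range is refused whole. The fingers move at their own pace and stop on an object; FORCE is the grip in N (left out, the last holds). Time passes only in rows, so rows that do not move let the fingers close. It gives the time, the measured TCP pose, the force and the opening at its end, in the units of the state.
- read_state(): the state, without advancing time (a new reading comes with each control period).
- read_camera(name): name is "scene" or "side" or "wrist"; returns the picture (384x512x3 uint8, red, green, blue); there is no depth.
- camera_params(name): a dict with "fov_y" (degrees; the focal length in pixels is half the picture's height over the tangent of half this angle, whatever the lens; pixels are square), "cx", "cy" (the principal point, pixels), "k1" (the pictures are not rectified: a ray, as slopes to the right and down, at radius r is drawn at 1 + k1 r^2 times it, then the intrinsics apply), "position" and "rotation" of the camera in the world. Camera axes: x right, y down, z forward; pixel columns grow to the right and rows downward; lengths in m; the calibration is good to about 2 mm. A picture is of the moment at which its call begins: read the wrist's pose just before it. camera_params takes no time and is no camera call; for the wrist camera it gives the pose at the moment of the call.
- close_job(): hands the job in, once; it reports no verdict.
Trained networks look in the newest picture that a camera, given by its name, has taken for a name from the list of things; names that differ only in an ending like _2 or _b are one class to them, and where a whole thing is asked for, a point or a joint stands for the part that bears it (a point fixed in the world has none). Each returns a list of dicts, best first, with "confidence" (0 to 1); they miss things now and then, are a little off and sometimes report something else, mostly with a low value. They report only what shows in the picture. A call takes as long as a camera call.
- silhouettes(camera, query): "region" (384x512 bool, what is visible of it) and "pixel" ([column, row] in pixels, amid what is visible of it).
- tip_of(camera, query): "pixel" ([column, row] in pixels: a listed point, or the origin of a listed thing).
The state is a dict: "t": time; "q": joint angles; "dq": joint speeds; "joint_torque": joint torques, N m; "tool_pos": TCP position; "orientation": TCP orientation; "force": force on the tool from outside, world axes, zero at the start; "wrist_torque": the same for the moment, N m; "opening": finger opening in m.
Only numpy, scipy, OpenCV 4.12 (cv2) and the standard library are available. Lean on these libraries where they do the work, as an engineer would, in place of code of your own. Each camera call takes 0.05 s, during which the arm holds its last target.

### The job

Clear the iron weight off the bed of the roller press and stand it in the middle of the round cork mat, then lay every small notebook that is out (two or three: red, blue, white) flat, centred and straight on its own green pad of the bed, whichever pad you like. Then press the hinged clear cover down until its catch holds it shut, and only after that wind the hand crank clockwise, about two full turns, until the roller has crossed the covered bed to its far end stop. Leave the cover caught, the notebooks in place and the weight upright on its mat, and do not shift or knock over the other things on the bench.

Things in the scene. Friction and masses are not known exactly. Their poses are not given: they have to be found in the camera images.
- press: roller press, fixed: grey base 170 (x) by 560 mm (y), 20 high; origin: centre of its underside; z up, x away from the robot, y to its left. The bed (116 by 260 mm, top 40 mm up) is centred at y = -0.13; a blue gearbox with the crank stands at y = 0.205. A blue roller gantry (175 mm in x, 50 in y, 126 high) straddles it, at the start at about y = 0.08 of the press
- pad0 (a point): centre of the green pad nearest the -y end of the bed, at the bed's top; 100 by 52 mm, long side along the press's x; the pads are 80 mm apart
- pad1 (a point): centre of the middle green pad
- pad2 (a point): centre of the green pad nearest the roller's parking place
- lid (a joint): angle of the hinged clear cover with red edges (112 by 250 mm, 5 thick): 0 shut, about 1.55 standing open. A spring pushes it open unless the catch holds it; push it by its far face towards the robot, then down. It takes about 10 N on the red front lip, with a snap in the last 0.1 rad. Shut, its top face is 66 mm above the bench
- lid_hinge (a point): middle of the cover's hinge line, which runs along the press's y on the bed's far (+x) side, 64 mm above the bench
- lid_edge (a point): middle of the cover's red front lip, on the cover's outer face (the upper one when shut), 111 mm from the hinge line; z is that face's outward normal, x points to the hinge. The small catch lies before the lip's middle, up to 20 mm further out and 8 mm higher
- crank (a joint): angle turned by the crank, clockwise seen from above, from its start stop (0) to its end stop (13.2 rad, 2.1 turns); a start is 0 to 0.7. It stays where it is left. It moves the roller 22 mm a radian
- crank_axis (a point): a point on the crank's upright axis, 110 mm above the bench (about half-way up the grip)
- crank_grip (a point): centre of the crank's dark wooden grip, 60 mm out from the axis, turning with the crank; x points radially outward, z up. The grip is a flat-sided upright paddle, 30 mm long radially, 16 mm thick, from 88 to 138 mm above the bench; it does not spin on the crank, so a gripper holding it must turn with it
- gantry (a joint): travel of the roller gantry towards the press's -y: 0 parked, 0.29 m at the far end stop (over pad0)
- weight: dark iron weight with a handle: foot 68 mm across and 25 mm high, neck 22 mm, round knob 30 mm across from 50 to 80 mm above its underside; about 0.7 kg; origin at the centre of its underside, z up. It starts standing on the bed
- mat: round cork mat 100 mm across, 2 mm thick, fixed on the bench; origin at the centre of its underside
- book_red: a small dark red bound notebook lying flat, 92 mm long (its x), 44 mm wide (its y), 18 mm thick, about 90 g; origin at the centre of its underside, z up. May be absent
- book_blue: a small dark blue bound notebook lying flat, 92 mm long (its x), 44 mm wide (its y), 18 mm thick, about 90 g; origin at the centre of its underside, z up. May be absent
- book_white: a small cream-white bound notebook lying flat, 92 mm long (its x), 44 mm wide (its y), 18 mm thick, about 90 g; origin at the centre of its underside, z up. May be absent
- spool: bystander: green thread spool standing, 46 mm across, 55 mm high; origin under its centre
- glue: bystander: white glue bottle standing, 60 mm across, 130 mm high; origin under its centre
- brush_pot: bystander: blue pot with brushes, 70 mm across, pot 85 mm high, brushes to 175 mm; origin under its centre
- big_books: bystander: two large books stacked, 120 by 200 mm, 65 mm high; origin under the centre
- pliers: bystander: yellow-handled pliers lying flat, 160 mm long; origin at the pivot's underside
- paste_brush: bystander: paste brush lying along its x; origin under its middle
- folder: bystander: cream bone folder, 140 by 22 by 5 mm, lying along its x; origin under its centre

How it is judged:
On the way, in this order (a step that is already met when the one before it is completed fails the run):
1. the weight stands on the cork mat, off the bed (horizontal distance between weight and mat below 0.022 m and angle between weight's own z axis and vertical below 0.1 rad and height (world z) of weight below 0.01 m and contact force between weight and the fingers below 0.1 N), for 0.2 s.
2. every notebook present lies on its own green pad, released ((horizontal distance between book_red and pad0 below 0.014 m or horizontal distance between book_red and pad1 below 0.014 m or horizontal distance between book_red and pad2 below 0.014 m) and angle between the x axis of each of book_red, book_blue, book_white and the x axis of press, either way round below 0.25 rad and z of each of book_red, book_blue, book_white in the frame of press below 0.05 m and angle between each of book_red, book_blue, book_white's own z axis and vertical below 0.1 rad and (horizontal distance between book_blue and pad0 below 0.014 m or horizontal distance between book_blue and pad1 below 0.014 m or horizontal distance between book_blue and pad2 below 0.014 m) and (horizontal distance between book_white and pad0 below 0.014 m or horizontal distance between book_white and pad1 below 0.014 m or horizontal distance between book_white and pad2 below 0.014 m) and contact force between each of book_red, book_blue, book_white and the fingers below 0.1 N), for 0.2 s.
3. the cover is shut and stays shut by its catch, with the robot off it (value of joint lid below 0.04 rad and contact force between lid and the arm below 0.1 N and contact force between lid and the fingers below 0.1 N), for 0.3 s.
4. the crank has been wound a first full turn with the cover shut (value of joint lid below 0.04 rad and value of joint crank above 6.99 rad).
5. the roller is at its far end with the cover shut (value of joint lid below 0.04 rad and value of joint gantry above 0.275 m), for 0.2 s.
At the end, for the whole second after the job is handed in: Cover shut in its catch (0.04 rad), roller within 15 mm of its far end and still, each notebook present flat on its own pad (centre within 14 mm, straight within 0.25 rad, either way round), weight upright and still on the cork mat (centres within 22 mm) (all of step 5 and velocity of joint crank below 0.1 rad/s and horizontal distance between weight and mat below 0.022 m and angle between each of weight, book_red, book_blue, book_white's own z axis and vertical below 0.1 rad and height (world z) of weight below 0.01 m and linear speed of weight below 0.02 m/s and (horizontal distance between book_red and pad0 below 0.014 m or horizontal distance between book_red and pad1 below 0.014 m or horizontal distance between book_red and pad2 below 0.014 m) and angle between the x axis of each of book_red, book_blue, book_white and the x axis of press, either way round below 0.25 rad and z of each of book_red, book_blue, book_white in the frame of press below 0.05 m and (horizontal distance between book_blue and pad0 below 0.014 m or horizontal distance between book_blue and pad1 below 0.014 m or horizontal distance between book_blue and pad2 below 0.014 m) and (horizontal distance between book_white and pad0 below 0.014 m or horizontal distance between book_white and pad1 below 0.014 m or horizontal distance between book_white and pad2 below 0.014 m)); the robot touches nothing.
It fails at once if a bystander is shifted more than 30 mm (distance of any of spool, glue, brush_pot, big_books, pliers, paste_brush, folder from where it was at the start of the episode above 0.03 m).
It fails at once if the roller is wound on to the bed while the cover is not shut (value of joint gantry above 0.06 m and value of joint lid above 0.2 rad).
Of book_red, book_blue, book_white only 2 to 3 are there at a start; the rules pass over those that are not, and their reading is None.
At some moment in a run one of weight may be knocked a few centimetres aside while the robot is not near it.
Once in a run the grip may slacken for a moment while it holds something.
It also fails if it takes over 210 s, if anything falls off the work surface, if the arm or the gripper's body presses on something with over 40 N, if the wrist force passes 120 N, or if a joint passes its speed limit or range.

## Working session

There is one attempt and no reset: what is moved stays moved. The work goes in short steps, Python scripts to look and compute and a shell command to move; the robot and the scene stay as the last step left them, time stands still between calls to the robot, and variables do not carry over. Pictures are saved under pics/ and viewed, and the job is handed in when it is done.

```bash
ls; mkdir -p pics; python3 - <<'E'
from plant import *
import cv2
s=read_state()
print({k:(v if not hasattr(v,'round') else v) for k,v in s.items()})
for n in ["scene","side","wrist"]:
    im=read_camera(n); cv2.imwrite(f"pics/a_{n}.png",im[:,:,::-1]); print(n,camera_params(n))
E
```

```text
pics
{'t': 0.0, 'q': array([-1.42038761e+00,  1.31169043e-01,  1.48925311e+00, -8.16949213e-06,
        1.52302782e+00, -8.53854490e-02]), 'dq': array([-0.00131254,  0.00039747, -0.00087434, -0.00138656, -0.00036066,
       -0.00038576]), 'joint_torque': array([ 1.79442675e-03, -5.59847403e+01, -4.91749191e+01,  7.70273223e-02,
        3.60258424e-02, -1.36562662e-04]), 'tool_pos': array([ 0.1401135 , -0.58284359,  0.22859712]), 'orientation': array([-3.11794104e+00, -3.69309469e-01,  1.07582116e-04]), 'force': array([-0.03363993,  1.16187494, -0.21023358]), 'wrist_torque': array([-0.00550162, -0.03115369,  0.03597494]), 'opening': 0.09273933376093031}
scene {'fov_y': 52.54604681979499, 'cx': 261.79835280277763, 'cy': 191.3811237464559, 'k1': -0.06933718894669276, 'position': array([ 1.32121355, -0.17471952,  1.15097772]), 'rotation': array([-1.98461355, -1.6861388 ,  0.53466487])}
side {'fov_y': 55.438323155571254, 'cx': 250.346257444109, 'cy': 190.4758408089143, 'k1': -0.06281327116110186, 'position': array([0.03066263, 0.66697063, 0.82451552]), 'rotation': array([-0.81698977,  2.48388841, -1.1609338 ])}
wrist {'fov_y': 64.87017126930316, 'cx': 251.22465013596215, 'cy': 193.8860620319732, 'k1': -0.04428634443748398, 'position': array([ 0.20992296, -0.56749365,  0.38406363]), 'rotation': array([ 2.29982777, -1.81197167, -0.23852929])}
```

View pics/a_scene.png

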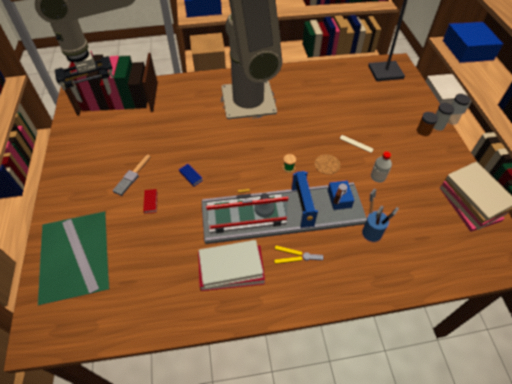

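View pics/a_side.png

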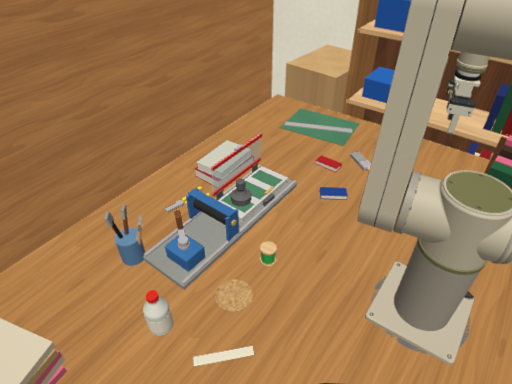

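View pics/a_wrist.png

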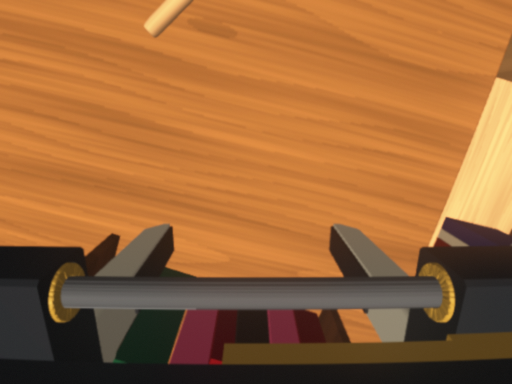

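```bash
cat > h.py <<'E'
from plant import *
import cv2, numpy as np
from scipy.spatial.transform import Rotation as R
from scipy.optimize import least_squares
def KD(n):
    p=camera_params(n); f=192/np.tan(np.radians(p['fov_y']/2))
    K=np.array([[f,0,p['cx']],[0,f,p['cy']],[0,0,1.]]); return p,K,np.array([p['k1'],0,0,0.])
def proj(n,P,par=None):
    p,K,D=par or KD(n); Rm=R.from_rotvec(p['rotation']).as_matrix()
    rv,_=cv2.Rodrigues(Rm.T); t=-Rm.T@p['position']
    return cv2.projectPoints(np.atleast_2d(np.array(P,float)),rv,t,K,D)[0][:,0]
def ray(n,px,par=None):
    p,K,D=par or KD(n); u=cv2.undistortPoints(np.array([[px]],float),K,D)[0,0]
    return p['position'],R.from_rotvec(p['rotation']).as_matrix()@np.array([u[0],u[1],1.])
def onz(n,px,z,par=None):
    o,d=ray(n,px,par); return o+d*(z-o[2])/d[2]
def tri(obs):
    # obs list of (cam,px)
    A=np.zeros((3,3));b=np.zeros(3)
    for n,px in obs:
        o,d=ray(n,px); d=d/np.linalg.norm(d); M=np.eye(3)-np.outer(d,d); A+=M;b+=M@o
    return np.linalg.solve(A,b)
def snap(n,f):
    im=read_camera(n); cv2.imwrite(f"pics/{f}.png",im[:,:,::-1]); return im
def st():
    s=read_state(); print('t %.2f'%s['t'],'pos',s['tool_pos'].round(4),'rv',s['orientation'].round(3),'F',s['force'].round(1),'op',round(float(s['opening']),4),'q',s['q'].round(2)); return s
E
python3 - <<'E'
from h import *
Q=["press","pad0","pad1","pad2","lid_hinge","lid_edge","crank_axis","crank_grip","weight","mat","book_red","book_blue","book_white","spool","glue","brush_pot"]
from collections import defaultdict
D=defaultdict(dict)
t0=read_state()['t']
for n in ["scene","side"]:
    read_camera(n)
    for q in Q:
        r=tip_of(n,q)
        if r: D[q][n]=(r[0]['pixel'],r[0]['confidence'])
for q in Q:
    o=[(n,v[0]) for n,v in D[q].items()]
    print(q,[(n,np.round(v[0],1),round(v[1],2),onz(n,v[0],0.0).round(3)) for n,v in D[q].items()], tri(o).round(4) if len(o)==2 else '')
print(read_state()['t']-t0)
E
```

```text
press [('scene', array([285.6, 209.9]), 0.69, array([0.593, 0.046, 0.   ]))] 
pad0 [('scene', array([269.1, 208.3]), 0.92, array([ 0.577, -0.01 ,  0.   ])), ('side', array([268.1, 176.1]), 0.73, array([ 0.632, -0.229,  0.   ]))] [ 0.5876 -0.0638  0.0943]
pad1 [('scene', array([269.1, 208.3]), 0.92, array([ 0.577, -0.01 ,  0.   ])), ('side', array([268.1, 176.1]), 0.73, array([ 0.632, -0.229,  0.   ]))] [ 0.5876 -0.0638  0.0943]
pad2 [('scene', array([269.1, 208.3]), 0.92, array([ 0.577, -0.01 ,  0.   ])), ('side', array([268.1, 176.1]), 0.73, array([ 0.632, -0.229,  0.   ]))] [ 0.5876 -0.0638  0.0943]
lid_hinge [('scene', array([248.7, 223.5]), 0.67, array([ 0.628, -0.091,  0.   ])), ('side', array([223.9, 220.8]), 0.36, array([0.613, 0.049, 0.   ]))] [ 0.6315 -0.0442 -0.0525]
lid_edge [('scene', array([248.4, 207.1]), 0.7, array([ 0.56 , -0.082,  0.   ])), ('side', array([238.9, 197.1]), 0.72, array([ 0.646, -0.072,  0.   ]))] [ 0.607  -0.0644  0.0401]
crank_axis [('scene', array([341.2, 189.3]), 0.84, array([0.536, 0.268, 0.   ])), ('side', array([181. , 233.5]), 0.72, array([0.685
[... 781 characters left out ...]
192.6, 173. ]), 0.79, array([ 0.374, -0.268,  0.   ])), ('side', array([239.2, 199.4]), 0.61, array([ 0.637, -0.063,  0.   ]))] [ 0.5538 -0.1439  0.0918]
book_white [] 
spool [('scene', array([288.4, 170.7]), 0.63, array([0.42 , 0.093, 0.   ])), ('side', array([274.5, 260.6]), 0.83, array([0.39 , 0.089, 0.   ]))] [ 0.4005  0.0887 -0.0139]
glue [('scene', array([379.2, 173.9]), 0.78, array([0.489, 0.433, 0.   ])), ('side', array([157.6, 324.5]), 0.74, array([0.51 , 0.429, 0.   ]))] [0.4999 0.4297 0.0131]
brush_pot [('scene', array([371. , 230.3]), 0.65, array([0.722, 0.32 , 0.   ])), ('side', array([134.9, 256.9]), 0.66, array([0.727, 0.32 , 0.   ]))] [0.7239 0.3201 0.0028]
1.7000000000000002
```

```bash
python3 - <<'E'
import cv2
a=cv2.imread('pics/a_scene.png')[140:290,120:400]; cv2.imwrite('pics/b1.png',cv2.resize(a,None,fx=2.8,fy=2.8,interpolation=cv2.INTER_CUBIC))
a=cv2.imread('pics/a_side.png')[110:320,90:360]; cv2.imwrite('pics/b2.png',cv2.resize(a,None,fx=2.8,fy=2.8,interpolation=cv2.INTER_CUBIC))
E
```

```text
(no output)
```

View pics/b1.png

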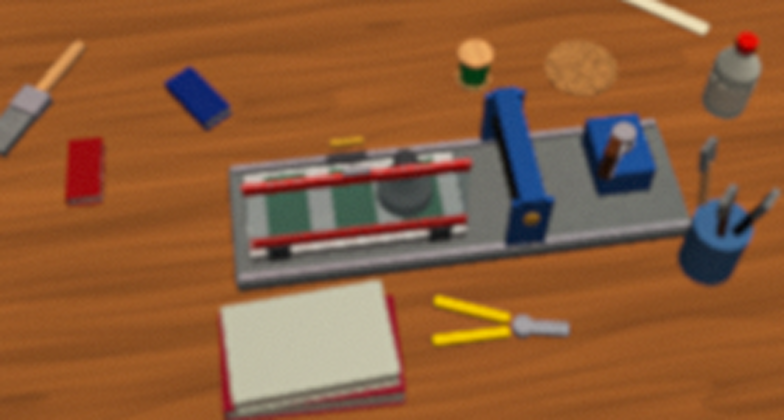

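View pics/b2.png

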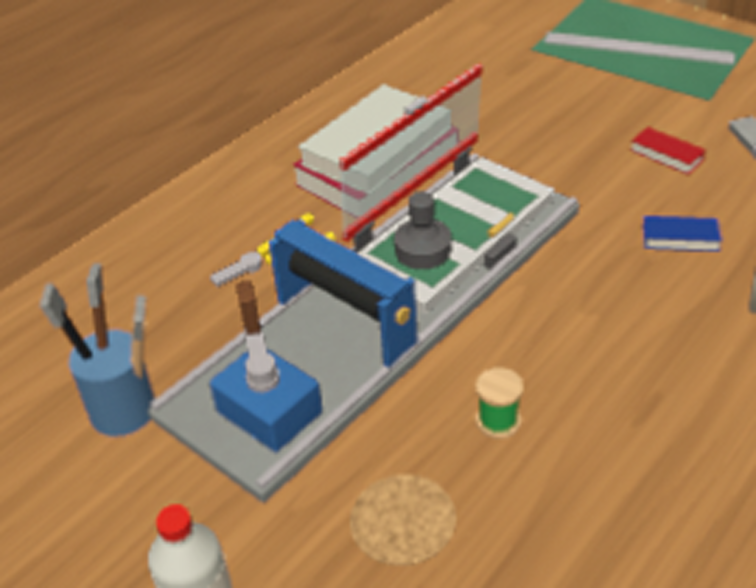

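```bash
python3 - <<'E'
from h import *
c=lambda x,y,o:(x/2.8+o[0],y/2.8+o[1])
S=(120,140);T=(90,110)
obs=[("scene",c(232,166,S),(-.085,-.28,.02)),("scene",c(655,122,S),(-.085,.28,.02)),("scene",c(688,222,S),(.085,.28,.02)),("scene",c(239,272,S),(.085,-.28,.02)),
("side",c(152,408,T),(.085,.28,.02)),("side",c(265,489,T),(-.085,.28,.02)),("side",c(578,203,T),(-.085,-.28,.02))]
pars={n:KD(n) for n in("scene","side")}
def w(v,P):
    return np.array([v[0]+np.cos(v[2])*P[0]-np.sin(v[2])*P[1],v[1]+np.sin(v[2])*P[0]+np.cos(v[2])*P[1],P[2]])
def f(v): return np.concatenate([proj(n,w(v,P),pars[n])[0]-px for n,px,P in obs])
r=least_squares(f,[.6,.04,0.1]); print(r.x,r.fun.round(1))
v=r.x
for nm,P in dict(pad0=(0,-.21,.04),pad1=(0,-.13,.04),pad2=(0,-.05,.04),crank=(0,.205,.11),mouth=(0,0,0)).items(): print(nm,w(v,P).round(4))
for n,px in [("scene",c(581,67,S)),("side",c(403,519,T))]: print('mat',onz(n,px,.002))
# weight knob top & foot
print('wt',onz("side",c(423,238,T),.06),onz("side",c(421,198,T),.12),onz("scene",c(406,190,S),.06),onz("scene",c(405,153,S),.12))
print('red',[onz("scene",c(x,y,S),.018)[:2].round(4) for x,y in[(69,141),(101,139),(101,195),(68,199)]],[onz("side",c(x,y,T),.018)[:2].round(4) for x,y in[(648,130),(704,152),(690,167),(633,144)]])
print('blue',[onz("scene",c(x,y,S),.018)[:2].round(4) for x,y in[(167,82),(190,68),(229,103),(206,121)]],[onz("side",c(x,y,T),.018)[:2].round(4) for x,y in[(645,217),(719,219),(720,242),(645,239)]])
E
```

```text
[ 0.60156851  0.03425261 -0.02600871] [-1.7 -1.1 -0.  -1.8  1.8  1.4 -1.6  2.9 -1.3  0.3 -0.4  1.9  2.5 -0.6]
pad0 [ 0.5961 -0.1757  0.04  ]
pad1 [ 0.5982 -0.0957  0.04  ]
pad2 [ 0.6003 -0.0157  0.04  ]
crank [0.6069 0.2392 0.11  ]
mouth [0.6016 0.0343 0.    ]
mat [0.41156239 0.24872459 0.002     ]
mat [0.40962469 0.25029557 0.002     ]
wt [ 0.60171703 -0.0301558   0.06      ] [ 0.60106821 -0.0285631   0.12      ] [ 0.6116459  -0.03215779  0.06      ] [ 0.59965344 -0.03237797  0.12      ]
red [array([ 0.4415, -0.4434]), array([ 0.4448, -0.4023]), array([ 0.5322, -0.403 ]), array([ 0.5317, -0.4438])] [array([ 0.5219, -0.4349]), array([ 0.4355, -0.4326]), array([ 0.4355, -0.3905]), array([ 0.5225, -0.3928])]
blue [array([ 0.3629, -0.3138]), array([ 0.3432, -0.2819]), array([ 0.4118, -0.2342]), array([ 0.4369, -0.2661])] [array([ 0.4337, -0.2625]), array([ 0.3571, -0.313 ]), array([ 0.337 , -0.2732]), array([ 0.4134, -0.2249])]
```

```bash
python3 -m creep '[[0,0,-0.01,0.087,0],[0,0,-0.01,0.087,0],[0,0,-0.01,0.087,0],[0.024,-0.033,0,0,0],[0.024,-0.033,0,0,0],[0.024,-0.033,0,0,0],[0.024,-0.033,0,0,0],[0.024,-0.033,0,0,0],[0.024,-0.033,0,0,0],[0.024,-0.033,0,0,0],[0.024,-0.033,0,0,0],[0.024,-0.033,0,0,0]]'; python3 -m creep '[[0.024,-0.033,0,0,0],[0.024,-0.033,0,0,0],[0.024,-0.033,0,0,0],[0.024,-0.033,0,0,0],[0.024,-0.033,0,0,0],[0,0,0,0,0],[0,0,0,0,0]]'; python3 - <<'E'
from h import *
st(); snap("wrist","c_wrist"); print(camera_params("wrist"))
E
```

```text
t: 2.85
tool_pos: [0.3644, -0.2902, 0.2599]
orientation: [3.141, -0.04, 0.001]
force: [0.3, -0.5, -0.2]
opening: 0.0932
t: 3.43
tool_pos: [0.4885, -0.128, 0.2595]
orientation: [-3.141, 0.033, 0.001]
force: [-0.5, -0.0, 0.3]
opening: 0.0931
t 3.43 pos [ 0.4885 -0.128   0.2595] rv [-3.141e+00  3.300e-02  1.000e-03] F [-0.5 -0.   0.3] op 0.0931 q [-0.36 -0.14  1.7  -0.    1.58  1.23]
{'fov_y': 64.87017126930316, 'cx': 251.22465013596215, 'cy': 193.8860620319732, 'k1': -0.04428634443748398, 'position': array([ 0.55965562, -0.13200012,  0.41470435]), 'rotation': array([ 2.05930135, -2.10649753, -0.27602203])}
```

View pics/c_wrist.png

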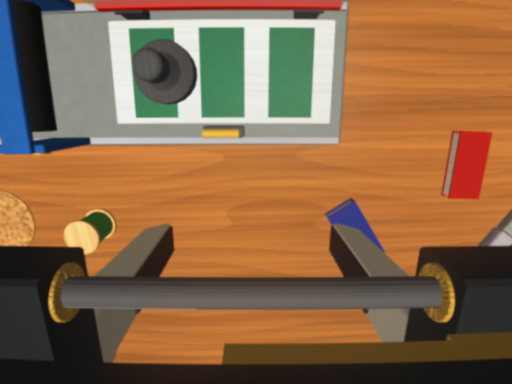

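```bash
cat >> h.py <<'E'
def w(v,P):
    return np.array([v[0]+np.cos(v[2])*P[0]-np.sin(v[2])*P[1],v[1]+np.sin(v[2])*P[0]+np.cos(v[2])*P[1],P[2]])
E
python3 - <<'E'
from h import *
im=cv2.imread('pics/c_wrist.png'); par=KD("wrist")
g=((im[...,1].astype(int)-im[...,2]>25)&(im[...,1].astype(int)-im[...,0]>5)).astype(np.uint8)
n,l,s,c=cv2.connectedComponentsWithStats(g)
for i in range(1,n):
    if s[i,4]>300:
        pts=np.argwhere(l==i)[:,::-1].astype(np.float32)
        W=np.array([onz("wrist",p,0.04,par)[:2] for p in pts],np.float32)
        r=cv2.minAreaRect(W); print(s[i],r, W.mean(0))
for p in [(110,20),(335,20),(331,122),(118,124)]: print(onz("wrist",p,.04,par).round(4))
for p in [(340,143),(347,1)]: print('base',onz("wrist",p,.02,par).round(4))
print('knob top',onz("wrist",(149,63),.12,par),'foot',onz("wrist",(165,75),.055,par))
print('catch',onz("wrist",(222,133),.07,par))
E
```

```text
[ 199   27   46   90 3956] ((0.606661856174469, -0.09891725331544876), (0.051861800253391266, 0.0986224040389061), 88.49870300292969) [ 0.60800236 -0.09875703]
[ 268   27   46   90 3917] ((0.6047947406768799, -0.17905384302139282), (0.05138326808810234, 0.0986407920718193), 88.55924224853516) [ 0.6058653  -0.17894527]
[129  28  45  31 726] ((0.6413766145706177, -0.01937210187315941), (0.051085662096738815, 0.0322849303483963), 87.80711364746094) [ 0.6484636  -0.01531866]
[133  75  45  43 847] ((0.5824906826019287, -0.018118448555469513), (0.051787182688713074, 0.04825424402952194), 88.22327423095703) [ 0.5712728  -0.01296155]
[0.6678 0.026  0.04  ]
[ 0.6609 -0.2293  0.04  ]
[ 0.5476 -0.2288  0.04  ]
[0.5515 0.0307 0.04  ]
base [ 0.52   -0.2469  0.02  ]
base [ 0.6869 -0.2481  0.02  ]
knob top [ 0.60707928 -0.03960952  0.12      ] foot [ 0.60421741 -0.03615507  0.055     ]
catch [ 0.53901641 -0.09894041  0.07      ]
```

```bash
python3 -m creep '[[0.0287,-0.0233,0,0.001,0],[0.0287,-0.0233,0,0,0],[0.0287,-0.0233,0,0,0],[0.0287,-0.0233,0,0,0],[0,0,0,0,0],[0,0,0,0,0],[0,0,0,0,0]]';python3 - <<'E'
from h import *
st(); snap("wrist","d_wrist"); snap("side","d_side")
E
```

```text
t: 4.07
tool_pos: [0.6043, -0.0415, 0.2594]
orientation: [3.141, -0.043, -0.001]
force: [-0.4, -0.2, 0.6]
opening: 0.0929
t 4.07 pos [ 0.6043 -0.0415  0.2594] rv [ 3.141e+00 -4.300e-02 -1.000e-03] F [-0.4 -0.2  0.6] op 0.0929 q [-0.15  0.14  1.43 -0.    1.58  1.45]
```

View pics/d_wrist.png

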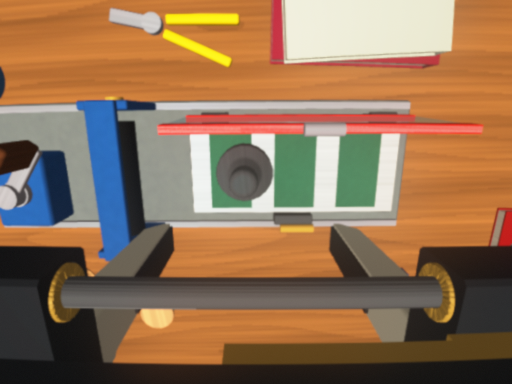

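View pics/d_side.png

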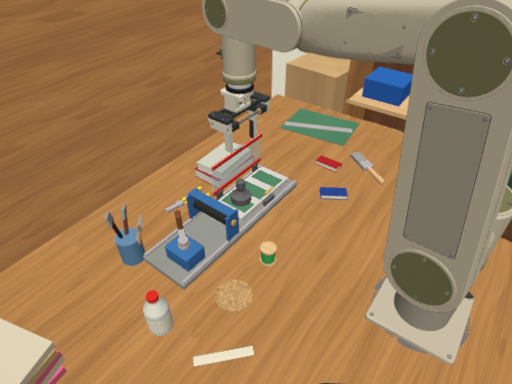

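```bash
python3 - <<'E'
from h import *
im=cv2.imread('pics/d_wrist.png'); par=KD("wrist")
g=((im[...,1].astype(int)-im[...,2]>25)&(im[...,1].astype(int)-im[...,0]>5)).astype(np.uint8)
n,l,s,c=cv2.connectedComponentsWithStats(g)
for i in range(1,n):
    if s[i,4]>300:
        pts=np.argwhere(l==i)[:,::-1].astype(np.float32)
        W=np.array([onz("wrist",p,0.04,par)[:2] for p in pts],np.float32)
        r=cv2.minAreaRect(W); print(s[i],r)
print('knob',onz("wrist",(243,180),.12,par),'foot',onz("wrist",(245,171),.06,par))
print('lip',[onz("wrist",(p),.175,par).round(3) for p in[(160,129),(325,129),(482,128)]])
print('hinge bar',[onz("wrist",(p),.064,par).round(3) for p in[(188,119),(415,118)]])
print('cranktop',onz("wrist",(10,196),.09,par).round(4),'grip top',onz("wrist",(14,155),.138,par).round(4))
print('blue gantry',[onz("wrist",(p),.126,par).round(3) for p in[(80,103),(118,103),(100,255),(134,255)]])
E
```

```text
[ 209  135   43   73 1326] ((0.6051410436630249, -0.016630588099360466), (0.05134958028793335, 0.09266861528158188), 88.79512023925781)
[ 274  135   42   72 2897] ((0.6035172343254089, -0.09707798063755035), (0.051407597959041595, 0.0911865159869194), 88.64234161376953)
[ 336  135   45   72 2849] ((0.6013595461845398, -0.17745687067508698), (0.05096656084060669, 0.09164086729288101), 88.7056655883789)
knob [ 0.61179895 -0.03476742  0.12      ] foot [ 0.60970048 -0.03555241  0.06      ]
lip [array([0.666, 0.027, 0.175]), array([ 0.663, -0.102,  0.175]), array([ 0.661, -0.229,  0.175])]
hinge bar [array([0.672, 0.027, 0.064]), array([ 0.667, -0.232,  0.064])]
cranktop [0.5945 0.2351 0.09  ] grip top [0.6464 0.1804 0.138 ]
blue gantry [array([0.691, 0.115, 0.126]), array([0.69 , 0.079, 0.126]), array([0.536, 0.12 , 0.126]), array([0.535, 0.083, 0.126])]
```

```bash
python3 -m creep '[[0.004,-0.006,0.03,0,0],[0,0,0.0333,0,0],[0,0,0.0333,0,0],[0,0,0.0333,0,0],[0,0,0.0325,0,0],[0,0,0,0,0],[0,0,0,0,0],[0,0,0,0,0]]' 35;python3 - <<'E'
from h import *
st(); snap("side","e_side");snap("wrist","e_wrist")
E
```

```text
t: 4.83
tool_pos: [0.61, -0.0348, 0.0999]
orientation: [3.141, -0.043, 0.004]
force: [1.2, -0.3, 0.2]
opening: 0.0928
t 4.83 pos [ 0.61   -0.0348  0.0999] rv [ 3.141 -0.043  0.004] F [ 1.2 -0.3  0.2] op 0.0928 q [-0.14  0.25  1.59 -0.    1.29  1.46]
```

View pics/e_side.png

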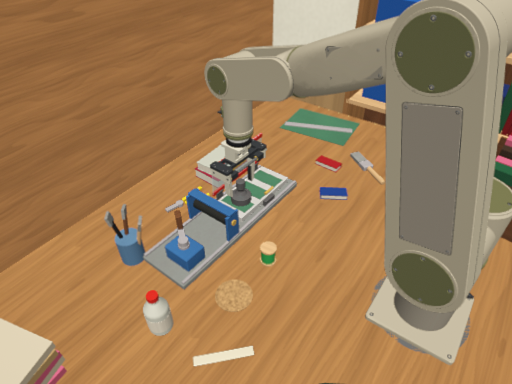

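View pics/e_wrist.png

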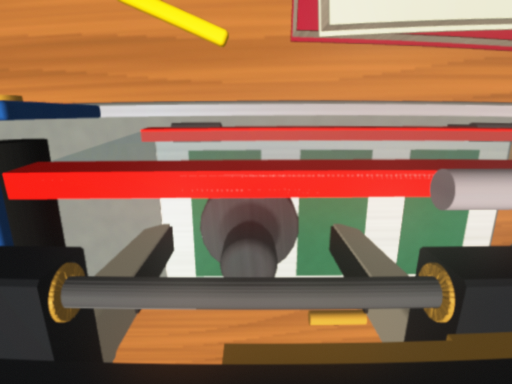

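```bash
python3 -m creep '[[0,0,0.0025,0,120],[0,0,0,0,255],[0,0,0,0,255],[0,0,0,0,255],[0,0,0,0,255],[0,0,0,0,255],[0,0,0,0,255],[0,0,0,0,255],[0,0,0,0,255]]' 45
```

```text
t: 5.68
tool_pos: [0.609, -0.0339, 0.0947]
orientation: [-3.141, 0.041, 0.0]
force: [-0.1, 0.2, 0.3]
opening: 0.0378
```

```bash
python3 -m creep '[[0,0,0,0,255],[0,0,0,0,255],[0,0,0,0,255],[0,0,0,0,255]]' 45; python3 -m creep '[[0,0,-0.01,0,255],[0,0,-0.02,0,255],[0,0,-0.02,0,255],[0,0,0,0,255],[0,0,0,0,255]]'
```

```text
t: 6.02
tool_pos: [0.6091, -0.0336, 0.0947]
orientation: [-3.141, 0.041, -0.0]
force: [-0.3, 1.8, -0.2]
opening: 0.0293
t: 6.43
tool_pos: [0.6097, -0.0342, 0.1456]
orientation: [3.141, -0.041, 0.003]
force: [0.5, -0.0, -8.0]
opening: 0.0292
```

```bash
python3 -m creep '[[-0.01,0,-0.02,0,255],[-0.03,0.001,0,0,255],[-0.03,0.001,0,0,255],[-0.03,0.001,0,0,255],[-0.03,0.001,0,0,255],[-0.03,0.001,0,0,255],[-0.03,0,0,0,255],[0,0,0,0,255],[0,0,0,0,255]]'; python3 - <<'E'
from h import *
st(); snap("wrist","f_wrist"); par=KD("wrist")
print([(r['confidence'],onz("wrist",r['pixel'],0.0,par)) for r in tip_of("wrist","mat")])
E
```

```text
t: 7.18
tool_pos: [0.4164, -0.0337, 0.1625]
orientation: [-3.141, 0.042, 0.005]
force: [0.5, 0.3, -6.8]
opening: 0.0293
t 7.18 pos [ 0.4164 -0.0337  0.1625] rv [-3.141  0.042  0.005] F [ 0.5  0.3 -6.8] op 0.0293 q [-0.2  -0.34  2.05 -0.    1.44  1.39]
[(0.57, array([0.41548604, 0.24775894, 0.        ]))]
```

View pics/f_wrist.png

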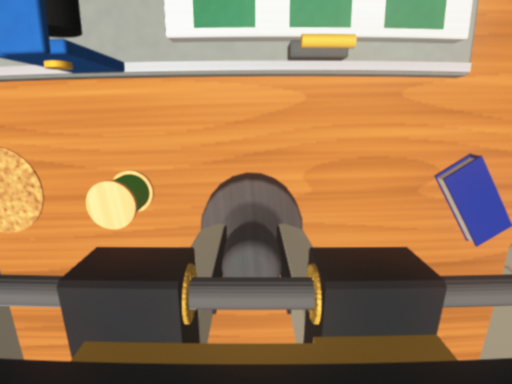

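```bash
python3 -m creep '[[-0.001,-0.02,0,0,255],[-0.0013,-0.0314,0,0,255],[-0.0013,-0.0314,0,0,255],[-0.0013,-0.0314,0,0,255],[-0.0013,-0.0314,0,0,255],[-0.0013,-0.0314,0,0,255],[-0.0013,-0.0314,0,0,255],[-0.0013,-0.0314,0,0,255],[-0.0013,-0.0314,0,0,255],[-0.001,-0.0114,0,0,255],[0,0,0,0,255],[0,0,0,0,255]]'; python3 -m creep '[[0,0,0.025,0,255],[0,0,0.03,0,255],[0,0,0.03,0,255],[0,0,0.01,0,255],[0,0,0,0,255],[0,0,0,0,255]]'
```

```text
t: 8.28
tool_pos: [0.4141, 0.2492, 0.1639]
orientation: [3.14, -0.038, -0.002]
force: [-0.2, -1.1, -7.2]
opening: 0.0296
t: 8.78
tool_pos: [0.4142, 0.2481, 0.07]
orientation: [3.141, -0.043, -0.001]
force: [0.2, 1.0, -5.6]
opening: 0.0291
```

```bash
python3 -m creep '[[-0.001,-0.001,0.006,0,255],[0,0,0.006,0,255],[0,0,0,0,255],[0,0,0,0,255]]'
```

```text
t: 9.12
tool_pos: [0.4132, 0.25, 0.0581]
orientation: [-3.141, 0.041, -0.001]
force: [-0.7, 0.2, -6.9]
opening: 0.0296
```

```bash
python3 -m creep '[[0,0,0.002,0,255],[0,0,0.001,0,255],[0,0,0,0,255]]'; python3 -m creep '[[0,0,0,0,200],[0,0,0,0,150],[0,0,0,0,100],[0,0,0,0,50],[0,0,0,0,0],[0,0,0,0,0],[0,0,0,0,0],[0,0,0,0,0],[0,0,-0.02,0,0],[0,0,-0.035,0,0],[0,0,-0.04,0,0],[0,0,-0.03,0,0]]'; python3 - <<'E'
from h import *
st(); snap("side","g_side");snap("scene","g_scene")
for n in("side","scene"):
    print(n,[(round(r['confidence'],2),onz(n,r['pixel'],0.002)) for q in("weight","mat") for r in tip_of(n,q)])
E
```

```text
t: 9.37
tool_pos: [0.4138, 0.2504, 0.0568]
orientation: [-3.141, 0.041, -0.002]
force: [-6.6, -2.7, 7.7]
opening: 0.0291
t: 10.37
tool_pos: [0.4132, 0.25, 0.1824]
orientation: [-3.141, 0.041, -0.002]
force: [0.6, 0.8, 0.2]
opening: 0.0926
t 10.37 pos [0.4132 0.25   0.1824] rv [-3.141e+00  4.100e-02 -2.000e-03] F [0.6 0.8 0.2] op 0.0926 q [ 0.44 -0.17  1.87  0.    1.44  2.03]
side [(0.84, array([0.41343995, 0.25365408, 0.002     ])), (0.96, array([0.40418117, 0.25637692, 0.002     ])), (0.55, array([ 0.63350722, -0.12300295,  0.002     ])), (0.3, array([0.73737281, 0.3178917 , 0.002     ])), (0.29, array([0.41522415, 0.25688655, 0.002     ]))]
scene [(0.84, array([0.41035753, 0.23863162, 0.002     ])), (0.27, array([ 0.78653186, -0.17022452,  0.002     ]))]
```

View pics/g_side.png

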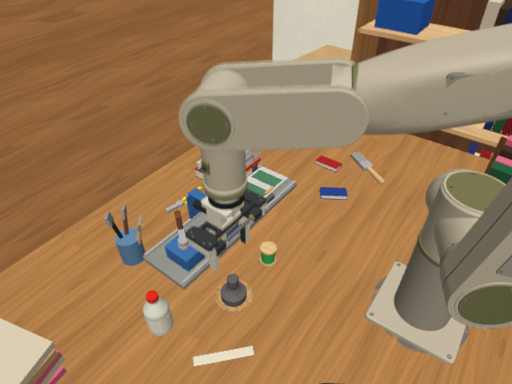

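```bash
python3 -m creep '[[0,0.02,-0.01,0,0],[-0.001,0.0373,-0.01,0,0],[-0.001,0.0373,-0.01,0,0],[-0.001,0.0373,0,0,0],[-0.001,0.0373,0,0,0],[-0.001,0.0373,0,0,0],[-0.001,0.0373,0,0,0],[-0.001,0.0373,0,0,0],[-0.001,0.0373,0,0,0],[-0.001,0.0373,0,0,0],[-0.001,0.0373,0,0,0],[-0.001,0.0373,0,0,0]]'; python3 -m creep '[[-0.001,0.0373,0,0,0],[-0.001,0.0373,0,0,0],[0,0.01,0,0,0],[0,0,0,-0.104,0],[0,0,0,-0.104,0],[0,0,0,-0.104,0],[0,0,0,-0.104,0],[0,0,0,-0.104,0],[0,0,0,-0.1,0],[0,0,0,0,0],[0,0,0,0,0]]'; python3 - <<'E'
from h import *
st(); snap("wrist","h_wrist"); par=KD("wrist")
for q in("book_blue","book_red"): print(q,[(r['confidence'],onz("wrist",r['pixel'],0.0,par)) for r in tip_of("wrist",q)])
E
```

```text
t: 11.67
tool_pos: [0.3893, -0.1813, 0.2078]
orientation: [-3.14, 0.041, 0.004]
force: [1.0, 0.2, 0.5]
opening: 0.0929
t: 12.58
tool_pos: [0.3861, -0.2636, 0.2084]
orientation: [-3.003, -0.914, 0.002]
force: [-0.2, -0.5, -0.2]
opening: 0.0927
t 12.58 pos [ 0.3861 -0.2636  0.2084] rv [-3.003e+00 -9.140e-01  2.000e-03] F [-0.2 -0.5 -0.2] op 0.0927 q [-0.71 -0.22  1.87  0.    1.5   0.27]
book_blue [(0.96, array([ 0.39243817, -0.27744517,  0.        ]))]
book_red [(0.69, array([ 0.48729948, -0.42878808,  0.        ])), (0.16, array([ 0.38964166, -0.28114884,  0.        ]))]
```

View pics/h_wrist.png

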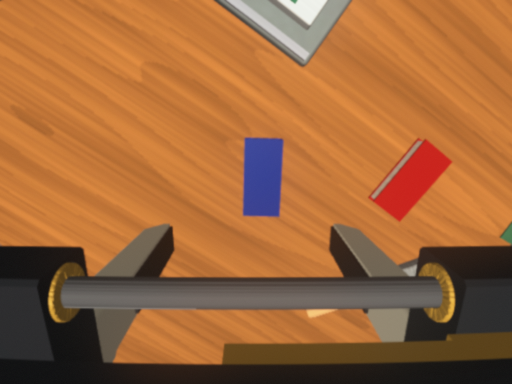

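```bash
cat >> h.py <<'E'
def tool(s):
    M=R.from_rotvec(s['orientation']).as_matrix(); return M
def toT(s,target):
    M=tool(s); return (M.T@(np.array(target)-s['tool_pos']))
def rect(im,par,lo,hi,z,roi=None,minA=200):
    hsv=cv2.cvtColor(im,cv2.COLOR_BGR2HSV); m=cv2.inRange(hsv,lo,hi); 
    n,l,s,c=cv2.connectedComponentsWithStats(m); out=[]
    for i in range(1,n):
        if s[i,4]>minA:
            W=np.array([onz("wrist",p,z,par)[:2] for p in np.argwhere(l==i)[:,::-1]],np.float32)
            r=cv2.minAreaRect(W); b=cv2.boxPoints(r); e=[b[1]-b[0],b[2]-b[1]]; k=int(np.argmax([np.linalg.norm(x) for x in e]))
            yaw=np.arctan2(e[k][1],e[k][0]); yaw=(yaw+np.pi/2)%np.pi-np.pi/2
            out.append((s[i].tolist(),np.round(r[0],4),np.round(r[1],4),round(float(yaw),3)))
    return out
E
python3 - <<'E'
from h import *
im=cv2.imread('pics/h_wrist.png'); par=KD("wrist"); s=st()
x=tool(s)[:,0]; print('tool yaw',np.arctan2(x[1],x[0]))
print('blue',rect(im,par,(110,120,60),(130,255,255),.018))
print('red',rect(im,par,(0,210,120),(4,255,255),.018), rect(im,par,(174,150,100),(179,255,255),.018))
E
```

```text
t 12.73 pos [ 0.3864 -0.2641  0.2092] rv [-3.004e+00 -9.150e-01  1.000e-03] F [-0.4 -0.3  0.3] op 0.0928 q [-0.71 -0.22  1.87  0.    1.5   0.27]
tool yaw 0.5914300031046789
blue [([244, 139, 38, 77, 2707], array([ 0.3923, -0.2768]), array([0.091 , 0.0416]), 0.565)]
red [([374, 140, 77, 81, 2598], array([ 0.4887, -0.4272]), array([0.0429, 0.0907]), -0.03)] []
```

```bash
python3 -m creep '[[-0.002,0.0138,0.01,0.026,0],[0,0,0.035,0,0],[0,0,0.035,0,0],[0,0,0.035,0,0],[0,0,0.035,0,0],[0,0,0.025,0,0],[0,0,0.012,0,0],[0,0,0.007,0,0],[0,0,0,0,0],[0,0,0,0,0]]' 20; python3 - <<'E'
from h import *
st(); snap("wrist","i_wrist")
E
```

```text
t: 13.57
tool_pos: [0.3929, -0.2772, 0.0162]
orientation: [3.016, 0.879, 0.0]
force: [1.2, 0.5, 0.1]
opening: 0.093
t 13.57 pos [ 0.3929 -0.2772  0.0162] rv [3.016 0.879 0.   ] F [1.2 0.5 0.1] op 0.093 q [-0.72  0.03  2.01  0.    1.1   0.28]
```

View pics/i_wrist.png

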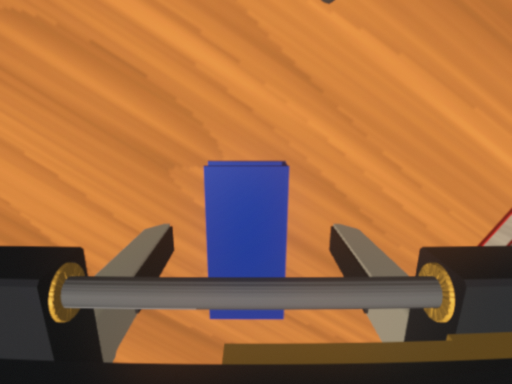

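```bash
python3 -m creep '[[0,0,0,0,255],[0,0,0,0,255],[0,0,0,0,255],[0,0,0,0,255],[0,0,0,0,255],[0,0,0,0,255],[0,0,0,0,255],[0,0,0,0,255],[0,0,0,0,255],[0,0,0,0,255]]' 40; python3 -m creep '[[0,0,-0.02,0,255],[0,0,-0.03,0,255],[0,0,-0.03,0,255],[0,0,-0.02,0,255],[0,0,-0.02,0.1,255],[0,0,0,0.1,255],[0,0,0,0.1,255],[0,0,0,0.1,255],[0,0,0,0.1,255],[0,0,0,0.09,255],[0,0,0,0,255],[0,0,0,0,255]]'; python3 - <<'E'
from h import *
s=st();x=tool(s)[:,0]; print('tool yaw',np.arctan2(x[1],x[0])); snap("wrist","j_wrist"); print(toT(s,(.607,-.098,.1)))
print(toT(s,(.605,-.178,.1)))
E
```

```text
t: 14.45
tool_pos: [0.3925, -0.277, 0.0157]
orientation: [-3.016, -0.88, 0.0]
force: [0.0, 0.8, 1.3]
opening: 0.0436
t: 15.45
tool_pos: [0.3925, -0.2769, 0.1356]
orientation: [-3.141, 0.03, 0.0]
force: [-0.3, -0.6, -0.3]
opening: 0.0434
t 15.45 pos [ 0.3925 -0.2769  0.1356] rv [-3.141  0.03   0.   ] F [-0.3 -0.6 -0.3] op 0.0434 q [-0.72 -0.13  1.92 -0.    1.35  0.87]
tool yaw -0.019336760091519325
[ 0.21097994 -0.18305613  0.03554311]
[ 0.21052716 -0.10303242  0.0355297 ]
```

View pics/j_wrist.png

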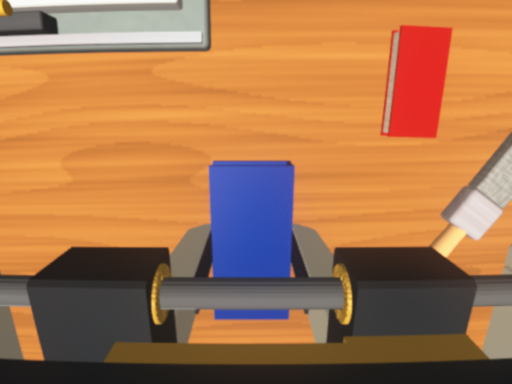

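```bash
python3 -m creep '[[0.015,-0.013,-0.01,0,255],[0.0264,-0.0229,0,0,255],[0.0264,-0.0229,0,0,255],[0.0264,-0.0229,0,0,255],[0.0264,-0.0229,0,0,255],[0.0264,-0.0229,0,0,255],[0.0264,-0.0229,0,0,255],[0.0264,-0.0229,0,0.006,255],[0.0112,-0.0097,0,0,255],[0,0,0,0,255],[0,0,0,0,255]]'; python3 - <<'E'
from h import *
s=st();x=tool(s)[:,0]; print('tool yaw',np.arctan2(x[1],x[0])); im=snap("wrist","k_wrist"); print(toT(s,(.607,-.098,.057)));par=KD("wrist")
im=im[:,:,::-1].copy()
print(rect(im,par,(60,80,40),(95,255,255),.04))
print(rect(im,par,(110,120,60),(130,255,255),.147))
E
```

```text
t: 16.42
tool_pos: [0.6077, -0.0982, 0.1452]
orientation: [3.141, -0.038, -0.002]
force: [-0.3, 0.5, -0.8]
opening: 0.0435
t 16.42 pos [ 0.6077 -0.0982  0.1452] rv [ 3.141e+00 -3.800e-02 -2.000e-03] F [-0.3  0.5 -0.8] op 0.0435 q [-0.24  0.23  1.54 -0.    1.38  1.35]
tool yaw -0.024466026149205393
[-0.00064713 -0.00015773  0.08815965]
[([129, 167, 61, 82, 4280], array([ 0.5973, -0.0175]), array([0.0502, 0.0773]), -0.022), ([309, 173, 57, 75, 3382], array([ 0.5908, -0.1779]), array([0.0503, 0.0707]), -0.031)]
[([210, 166, 83, 112, 8498], array([ 0.6209, -0.1004]), array([0.0448, 0.0639]), -0.026), ([215, 310, 73, 9, 655], array([ 0.5642, -0.0988]), array([0.0429, 0.0056]), 1.545)]
```

View pics/k_wrist.png

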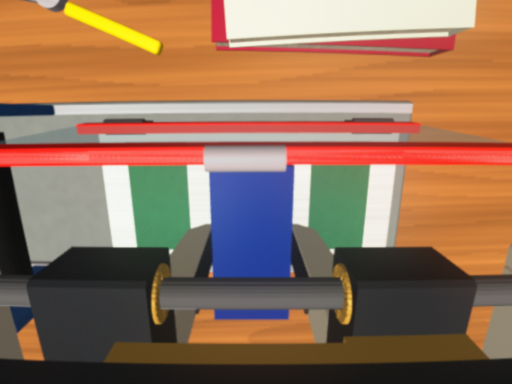

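```bash
python3 -m creep '[[-0.004,0,0.02,0,255],[0,0,0.02,0,255],[0,0,0.02,0,255],[0,0,0.015,0,255],[0,0,0,0,255],[0,0,0,0,255]]'; python3 - <<'E'
from h import *
s=st(); im=snap("wrist","l_wrist")
E
```

```text
t: 16.97
tool_pos: [0.6021, -0.0996, 0.07]
orientation: [-3.141, 0.045, 0.004]
force: [-0.7, -0.2, -0.1]
opening: 0.0435
t 16.97 pos [ 0.6021 -0.0996  0.07  ] rv [-3.141  0.045  0.004] F [-0.7 -0.2 -0.1] op 0.0435 q [-0.25  0.29  1.61 -0.    1.25  1.35]
```

View pics/l_wrist.png

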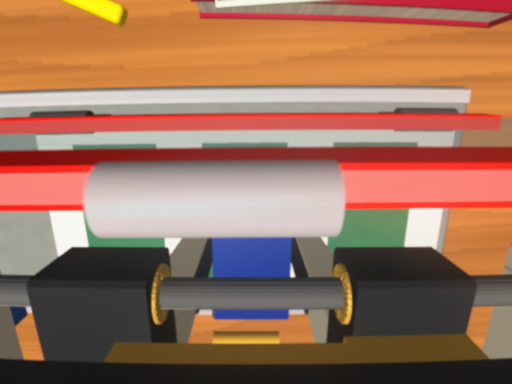

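```bash
python3 -m creep '[[0.001,-0.001,0.008,0,255],[0,0,0.005,0,255],[0,0,0,0,255],[0,0,0,0,255]]'; python3 - <<'E'
from h import *
s=st()
E
```

```text
t: 17.35
tool_pos: [0.6045, -0.0977, 0.0576]
orientation: [-3.141, 0.044, 0.001]
force: [-0.6, 0.4, -0.6]
opening: 0.0436
t 17.35 pos [ 0.6045 -0.0977  0.0576] rv [-3.141e+00  4.400e-02  1.000e-03] F [-0.6  0.4 -0.6] op 0.0436 q [-0.24  0.31  1.61 -0.    1.22  1.35]
```

```bash
python3 -m creep '[[0,0,0.001,0,255],[0,0,0.001,0,255],[0,0,0,0,115],[0,0,0,0,90],[0,0,0,0,80],[0,0,0,0,80],[0,0,0,0,80],[0,0,-0.02,0,80],[0,0,-0.03,0,80],[0,0,-0.035,0,80],[0,0,-0.035,0,80],[0,0,0,0,80]]'; python3 - <<'E'
from h import *
s=st(); im=snap("wrist","m_wrist"); par=KD("wrist")
im=im[:,:,::-1].copy()
print(rect(im,par,(60,80,40),(95,255,255),.04))
print(rect(im,par,(110,120,60),(130,255,255),.058))
print(toT(s,(.4887,-.4272,.20)))
E
```

```text
t: 18.35
tool_pos: [0.6089, -0.0987, 0.1851]
orientation: [3.138, -0.044, 0.019]
force: [0.6, 0.1, 2.0]
opening: 0.0642
t 18.35 pos [ 0.6089 -0.0987  0.1851] rv [ 3.138 -0.044  0.019] F [0.6 0.1 2. ] op 0.0642 q [-0.24  0.19  1.51  0.    1.43  1.36]
[([144, 156, 53, 79, 3485], array([ 0.6016, -0.0174]), array([0.0493, 0.0823]), -0.02), ([301, 156, 50, 78, 3010], array([ 0.5976, -0.1757]), array([0.0488, 0.0817]), -0.022), ([224, 160, 4, 75, 231], array([ 0.5981, -0.0734]), array([0.0031, 0.0783]), -0.048)]
[([228, 160, 45, 80, 3450], array([ 0.5996, -0.0983]), array([0.0418, 0.0789]), -0.026)]
[-0.11073343  0.3317524  -0.01543769]
```

View pics/m_wrist.png

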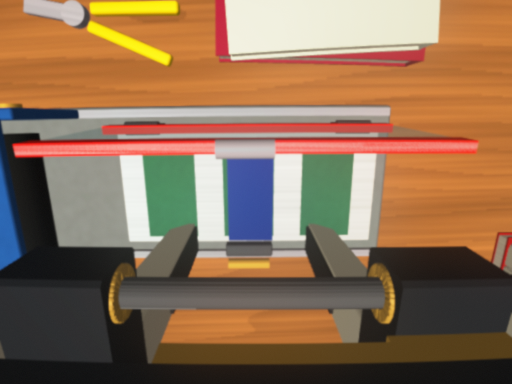

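```bash
python3 -m creep '[[-0.01,0.02,-0.01,0.005,0],[-0.012,0.035,0,0,0],[-0.012,0.035,0,0,0],[-0.012,0.035,0,0,0],[-0.012,0.035,0,0,0],[-0.012,0.035,0,0,0],[-0.012,0.035,0,0,0],[-0.012,0.035,0,0,0],[-0.012,0.035,0,0,0],[-0.004,0.031,0,0,0],[0,0,0,0,0],[0,0,0,0,0]]' 40; python3 - <<'E'
from h import *
s=st(); im=snap("wrist","n_wrist"); par=KD("wrist")
im=im[:,:,::-1].copy()
r=rect(im,par,(0,210,120),(4,255,255),.018);print(r);x=tool(s)[:,0]; print('tool yaw',np.arctan2(x[1],x[0]))
for k in r: print(toT(s,(*k[1],.0157)))
E
```

```text
t: 19.4
tool_pos: [0.4826, -0.4261, 0.1841]
orientation: [-3.14, 0.057, 0.002]
force: [0.3, 0.4, -0.2]
opening: 0.0931
t 19.40 pos [ 0.4826 -0.4261  0.1841] rv [-3.14e+00  5.70e-02  2.00e-03] F [ 0.3  0.4 -0.2] op 0.0931 q [-0.8   0.27  1.41  0.    1.46  0.8 ]
[([244, 166, 25, 50, 521], array([ 0.4719, -0.4303]), array([0.0269, 0.0557]), -0.02)]
tool yaw -0.03629162363649583
[-0.01026884  0.00480263  0.16843012]
```

View pics/n_wrist.png

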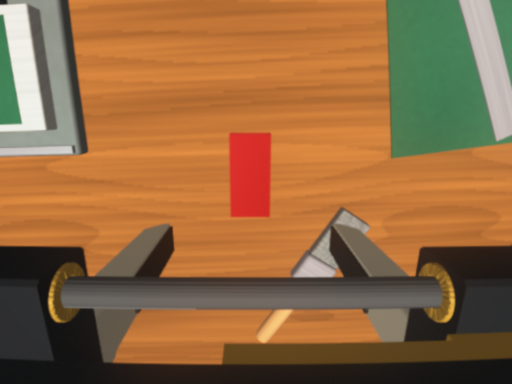

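```bash
python3 - <<'E'
from h import *
im=cv2.imread('pics/n_wrist.png'); par=KD("wrist"); s=read_state()
b,g,r=[im[...,i].astype(int) for i in range(3)]
m=((r>120)&(g<60)&(b<70)).astype(np.uint8)
n,l,S,c=cv2.connectedComponentsWithStats(m)
for i in range(1,n):
    if S[i,4]>500:
        W=np.array([onz("wrist",p,.018,par)[:2] for p in np.argwhere(l==i)[:,::-1]],np.float32); q=cv2.minAreaRect(W); print(S[i],q); print(toT(s,(*q[0],.0157)))
for p in [(342,208),(367,226),(330,275),(295,268)]: print(onz("wrist",p,.01,par).round(3))
E
```

```text
[ 230  134   40   82 3171] ((0.4892553389072418, -0.4243182837963104), (0.041947975754737854, 0.08965064585208893), 87.86542510986328)
[ 0.00622261 -0.00045154  0.16862302]
[ 0.447 -0.529  0.01 ]
[ 0.423 -0.559  0.01 ]
[ 0.361 -0.518  0.01 ]
[ 0.372 -0.475  0.01 ]
```

```bash
python3 -m creep '[[0.006,0,0.02,0,0],[0,0,0.035,0,0],[0,0,0.035,0,0],[0,0,0.035,0,0],[0,0,0.025,0,0],[0,0,0.012,0,0],[0,0,0.0065,0,0],[0,0,0,0,0],[0,0,0,0,0]]' 40;  python3 - <<'E'
from h import *
st(); snap("wrist","o_wrist")
E
```

```text
t: 20.2
tool_pos: [0.491, -0.4254, 0.0189]
orientation: [3.14, -0.051, 0.002]
force: [-0.3, 0.3, 0.2]
opening: 0.0932
t 20.20 pos [ 0.491  -0.4254  0.0189] rv [ 3.14e+00 -5.10e-02  2.00e-03] F [-0.3  0.3  0.2] op 0.0932 q [-0.79  0.44  1.52  0.    1.18  0.81]
```

View pics/o_wrist.png

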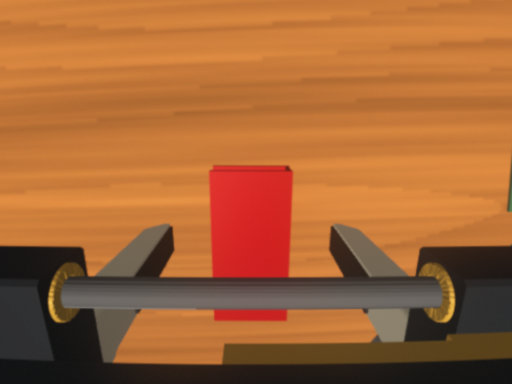

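```bash
python3 -m creep '[[0,0,0.0025,0,255],[0,0,0,0,255],[0,0,0,0,255],[0,0,0,0,255],[0,0,0,0,255],[0,0,0,0,255],[0,0,0,0,255],[0,0,0,0,255],[0,0,0,0,255],[0,0,0,0,255]]' 40; python3 -m creep '[[0,0,-0.02,0,255],[0,0,-0.03,0,255],[0,0,-0.03,0,255],[0,0,-0.03,0,255],[0,0,-0.02,-0.008,255],[0,0,0,0,255],[0,0,0,0,255]]'; python3 - <<'E'
from h import *
s=st();x=tool(s)[:,0]; print('tool yaw',np.arctan2(x[1],x[0])); snap("wrist","p_wrist"); print(toT(s,(.603,-.178,.145)))
E
```

```text
t: 21.08
tool_pos: [0.4898, -0.4252, 0.0147]
orientation: [-3.141, 0.052, 0.0]
force: [-0.4, 0.2, 1.0]
opening: 0.0438
t: 21.67
tool_pos: [0.4906, -0.4259, 0.146]
orientation: [3.139, -0.04, 0.003]
force: [0.4, 0.5, -1.2]
opening: 0.0435
t 21.67 pos [ 0.4906 -0.4259  0.146 ] rv [ 3.139e+00 -4.000e-02  3.000e-03] F [ 0.4  0.5 -1.2] op 0.0435 q [-0.79  0.31  1.44  0.    1.39  0.8 ]
tool yaw -0.025317499320248352
[ 0.10612833 -0.2506362   0.00075059]
```

View pics/p_wrist.png

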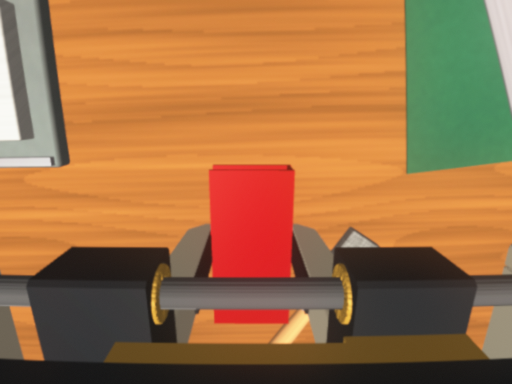

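```bash
python3 -m creep '[[0.01,-0.02,0,0,255],[0.014,-0.033,0,0,255],[0.014,-0.033,0,0,255],[0.014,-0.033,0,0,255],[0.014,-0.033,0,0,255],[0.014,-0.033,0,0,255],[0.014,-0.033,0,0,255],[0.012,-0.0326,0,0,255],[0,0,0,0,255],[0,0,0,0,255]]'; python3 - <<'E'
from h import *
s=st();print(toT(s,(.604,-.178,.0575)))
im=snap("wrist","q_wrist"); par=KD("wrist")
im=im[:,:,::-1].copy()
print(rect(im,par,(60,80,40),(95,255,255),.04))
E
```

```text
t: 22.55
tool_pos: [0.6013, -0.1748, 0.1417]
orientation: [-3.14, 0.034, 0.007]
force: [0.3, 0.2, -1.5]
opening: 0.0438
t 22.55 pos [ 0.6013 -0.1748  0.1417] rv [-3.14   0.034  0.007] F [ 0.3  0.2 -1.5] op 0.0438 q [-0.36  0.26  1.51 -0.    1.38  1.23]
[0.00316956 0.00323521 0.08420488]
[([42, 156, 66, 88, 4516], array([ 0.6003, -0.0182]), array([0.0504, 0.0819]), -0.022), ([19, 334, 24, 27, 477], array([0.4393, 0.0621]), array([0.022 , 0.0343]), -0.028)]
```

View pics/q_wrist.png

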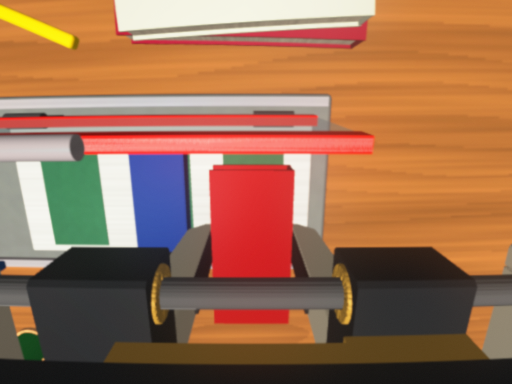

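```bash
python3 -m creep '[[0.003,0.003,0.02,0,255],[0,0,0.02,0,255],[0,0,0.02,0,255],[0,0,0.015,0,255],[0,0,0.007,0,255],[0,0,0,0,255],[0,0,0,0,255]]'; python3 - <<'E'
from h import *
s=st();print(toT(s,(.604,-.178,.0565)))
E
```

```text
t: 23.18
tool_pos: [0.6043, -0.1812, 0.0623]
orientation: [-3.141, 0.042, 0.002]
force: [0.4, 0.0, -1.3]
opening: 0.0435
t 23.18 pos [ 0.6043 -0.1812  0.0623] rv [-3.141e+00  4.200e-02  2.000e-03] F [ 0.4  0.  -1.3] op 0.0435 q [-0.37  0.35  1.55 -0.    1.24  1.22]
[-0.00042274 -0.00322804  0.00577163]
```

```bash
python3 -m creep '[[0,-0.002,0.004,0,255],[0,0,0.0025,0,255],[0,0,0,0,255],[0,0,0,0,115],[0,0,0,0,90],[0,0,0,0,80],[0,0,0,0,80],[0,0,0,0,80],[0,0,-0.02,0,80],[0,0,-0.03,0,80],[0,0,-0.035,0,80],[0,0,-0.035,0,80]]';python3 -m creep '[[0,0,-0.02,0,0],[-0.025,-0.02,0,0,0],[-0.03,-0.03,0,0,0],[-0.01,-0.01,0,0,0],[0,0,0,0,0],[0,0,0,0,0]]'; python3 - <<'E'
from h import *
s=st(); im=snap("wrist","r_wrist"); par=KD("wrist")
im=im[:,:,::-1].copy()
print(rect(im,par,(60,80,40),(95,255,255),.04))
print(rect(im,par,(110,120,60),(130,255,255),.058))
b,g,r=[im[...,i].astype(int) for i in range(3)]
m=((r>120)&(g<60)&(b<70)).astype(np.uint8)
n,l,S,c=cv2.connectedComponentsWithStats(m)
for i in range(1,n):
    if S[i,4]>500:
        W=np.array([onz("wrist",p,.058,par)[:2] for p in np.argwhere(l==i)[:,::-1]],np.float32); q=cv2.minAreaRect(W); print(S[i],q)
snap("side","r_side")
E
```

```text
t: 24.18
tool_pos: [0.6044, -0.1781, 0.1768]
orientation: [-3.141, 0.04, 0.003]
force: [-0.2, -0.4, 0.6]
opening: 0.0641
t: 24.68
tool_pos: [0.5421, -0.1169, 0.1967]
orientation: [3.141, -0.038, 0.002]
force: [0.1, -0.4, -0.4]
opening: 0.0926
t 24.68 pos [ 0.5421 -0.1169  0.1967] rv [ 3.141e+00 -3.800e-02  2.000e-03] F [ 0.1 -0.4 -0.4] op 0.0926 q [-0.3   0.02  1.66 -0.    1.46  1.29]
[([121, 71, 57, 99, 4876], array([ 0.6096, -0.0176]), array([0.0505, 0.0975]), -0.023), ([202, 70, 52, 100, 382], array([ 0.6076, -0.0971]), array([0.0497, 0.0975]), -0.027), ([283, 71, 10, 98, 338], array([ 0.6062, -0.1567]), array([0.0068, 0.0955]), -0.021)]
[([206, 74, 47, 97, 4340], array([ 0.6057, -0.0997]), array([0.0426, 0.0895]), -0.028)]
[ 236   21  210    9 1038] ((0.6905757188796997, -0.20325326919555664), (0.18867605924606323, 0.0053985510021448135), 88.77306365966797)
[  0  22 176   8 512] ((0.697121798992157, 0.026673100888729095), (0.16280438005924225, 0.0024604257196187973), 88.6708984375)
[ 80  49 291   5 824] ((0.6709457635879517, -0.09746386110782623), (0.2646799683570862, 0.0026157372631132603), 88.58658599853516)
[ 290   74   49   96 4180] ((0.6042921543121338, -0.17965295910835266), (0.04315750673413277, 0.08869130164384842), 89.01741027832031)
```

View pics/r_wrist.png

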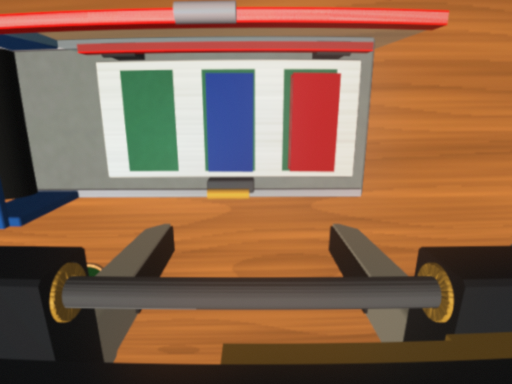

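View pics/r_side.png

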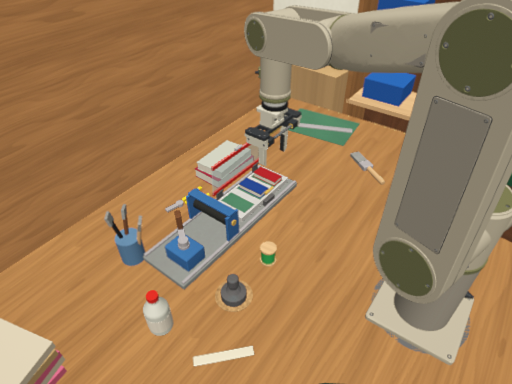

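```bash
python3 - <<'E'
from h import *
s=st(); par=KD("wrist")
print(toT(s,(.703,-.099,.25)))
for p,z in [((205,2),.175),((205,24),.175),((205,24),.19),((230,47),.064),((230,52),.064),((230,186),.05),((230,195),.06)]: print(p,z,onz("wrist",p,z,par).round(4))
import numpy as np
hx=.668;d=.002;px=pz=None
for i,th in enumerate(np.linspace(1.55,0.1,13)):
    r=.086+.020*min(1,i/9); x=hx-r*np.cos(th)+d*np.sin(th)+.0075; z=.064+r*np.sin(th)+d*np.cos(th)+.011
    print(round(th,2),round(x,4),round(z,4), None if px is None else (round(x-px,4),round(pz-z,4))); px,pz=x,z
E
```

```text
t 24.78 pos [ 0.5429 -0.1179  0.1967] rv [ 3.141e+00 -4.000e-02  2.000e-03] F [-1.4 -0.1  0.1] op 0.0928 q [-0.31  0.03  1.66 -0.    1.46  1.29]
[ 0.15967494 -0.0229066  -0.05314972]
(205, 2) 0.175 [ 0.6727 -0.0978  0.175 ]
(205, 24) 0.175 [ 0.6619 -0.0972  0.175 ]
(205, 24) 0.19 [ 0.6579 -0.0992  0.19  ]
(230, 47) 0.064 [ 0.6724 -0.1036  0.064 ]
(230, 52) 0.064 [ 0.6683 -0.1034  0.064 ]
(230, 186) 0.05 [ 0.5431 -0.0973  0.05  ]
(230, 195) 0.06 [ 0.5362 -0.0977  0.06  ]
1.55 0.6757 0.161 None
1.43 0.665 0.1626 (np.float64(-0.0107), np.float64(-0.0016))
1.31 0.654 0.1629 (np.float64(-0.0111), np.float64(-0.0002))
1.19 0.6427 0.1617 (np.float64(-0.0113), np.float64(0.0012))
1.07 0.6314 0.1591 (np.float64(-0.0113), np.float64(0.0026))
0.95 0.6203 0.1549 (np.float64(-0.0111), np.float64(0.0041))
0.82 0.6096 0.1493 (np.float64(-0.0107), np.float64(0.0056))
0.7 0.5994 0.1423 (np.float64(-0.0102), np.float64(0.0071))
0.58 0.59 0.1338 (np.float64(-0.0094), np.float64(0.0084))
0.46 0.5815 0.1241 (np.float64(-0.0085), np.float64(0.0097))
0.34 0.5763 0.1124 (np.float64(-0.0052), np.float64(0.0117))
0.22 0.5725 0.1002 (np.float64(-0.0038), np.float64(0.0122))
0.1 0.5702 0.0876 (np.float64(-0.0023), np.float64(0.0126))
```

```bash
python3 -m creep '[[0,0,-0.025,0,0],[0.01,-0.002,-0.025,0,0],[0.03,-0.004,-0.005,0,0],[0.03,-0.004,0,0,0],[0.03,-0.004,0,0,0],[0.03,-0.004,0,0,0],[0.03,-0.004,0,0,0],[0,0,0,0,0],[0,0,0,0,0]]'; python3 - <<'E'
from h import *
s=st(); snap("side","s_side");snap("wrist","s_wrist");print(toT(s,(.703,-.099,.161)))
E
```

```text
t: 25.53
tool_pos: [0.7037, -0.0999, 0.2481]
orientation: [-3.141, 0.04, 0.006]
force: [-0.3, -0.4, 0.8]
opening: 0.0927
t 25.53 pos [ 0.7037 -0.0999  0.2481] rv [-3.141  0.04   0.006] F [-0.3 -0.4  0.8] op 0.0927 q [-0.21  0.43  1.1  -0.    1.62  1.38]
[-0.00038534 -0.00079726  0.08707693]
```

View pics/s_wrist.png

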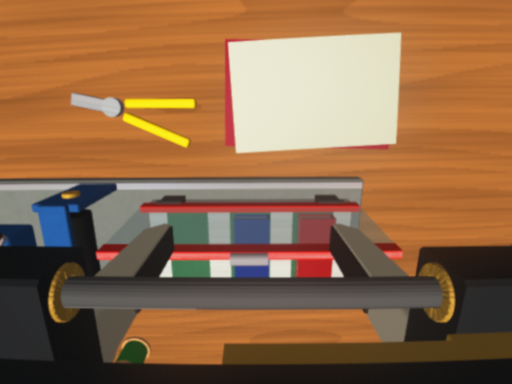

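```bash
python3 -m creep '[[0,0,0.03,0,0],[0,0,0.03,0,0],[0,0,0.026,0,0],[0,0,0,0,0],[0,0,0,0,0]]'; python3 -m creep '[[-0.01,0,0,0,0],[-0.01,0,0,0,0],[-0.008,0,0,0,0],[-0.008,0,0,0,0],[0,0,0,0,0]]';  python3 - <<'E'
from h import *
s=st(); snap("side","t_side");snap("wrist","t_wrist")
E
```

```text
t: 26.05
tool_pos: [0.701, -0.0996, 0.1647]
orientation: [-3.141, 0.041, 0.004]
force: [-0.3, 0.5, 1.9]
opening: 0.0927
t: 26.47
tool_pos: [0.6673, -0.0991, 0.1697]
orientation: [3.14, -0.04, 0.008]
force: [-0.7, -0.3, 0.1]
opening: 0.0931
t 26.47 pos [ 0.6673 -0.0991  0.1697] rv [ 3.14  -0.04   0.008] F [-0.7 -0.3  0.1] op 0.0931 q [-0.22  0.36  1.33 -0.    1.44  1.37]
```

View pics/t_wrist.png

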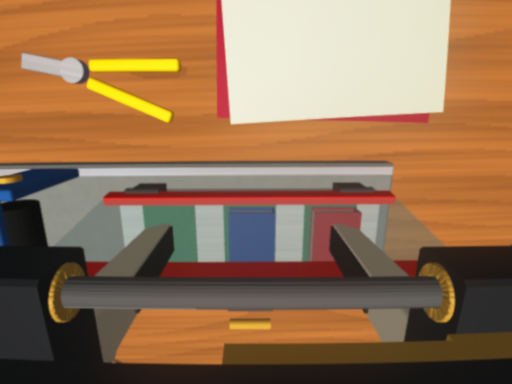

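View pics/t_side.png

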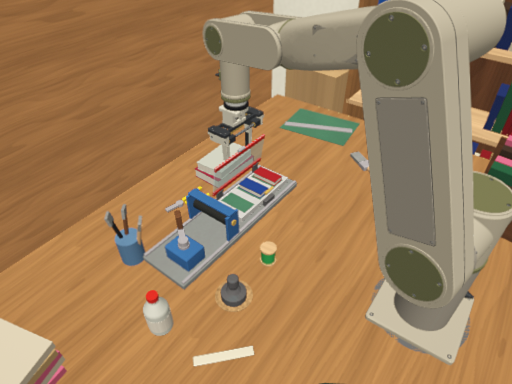

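```bash
python3 -m creep '[[-0.011,0,0.003,0,0],[-0.011,0,0.003,0,0],[-0.011,0,0.004,0,0],[-0.011,0,0.004,0,0],[-0.011,0,0.006,0,0],[0,0,0,0,0]]';  python3 - <<'E'
from h import *
s=st(); snap("side","u_side");snap("wrist","u_wrist")
E
```

```text
t: 27.07
tool_pos: [0.611, -0.0972, 0.1455]
orientation: [3.141, -0.04, -0.0]
force: [-0.1, 0.8, -0.7]
opening: 0.0928
t 27.07 pos [ 0.611  -0.0972  0.1455] rv [ 3.141 -0.04  -0.   ] F [-0.1  0.8 -0.7] op 0.0928 q [-0.24  0.23  1.53 -0.    1.38  1.36]
```

View pics/u_wrist.png

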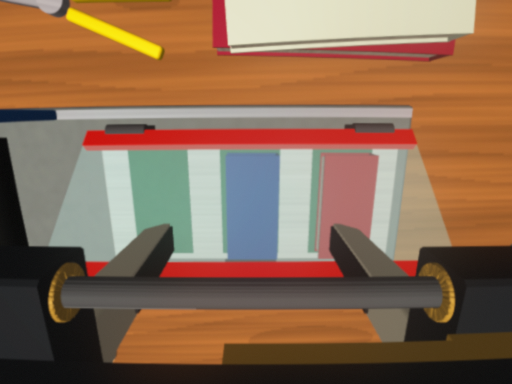

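View pics/u_side.png

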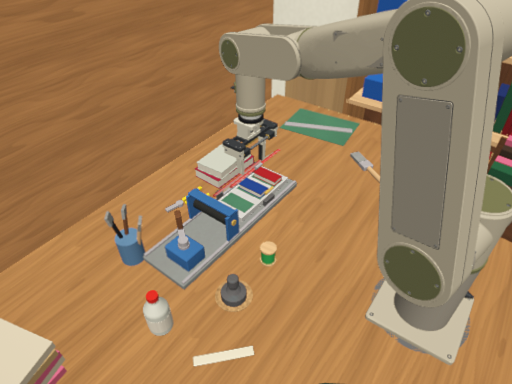

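```bash
python3 -m creep '[[-0.0105,0,0.006,0,0],[-0.01,0,0.008,0,0],[-0.009,0,0.009,0,0],[-0.006,0,0.011,0,0],[-0.004,0,0.011,0,0],[0,0,0,0,0],[0,0,0,0,0]]';  python3 - <<'E'
from h import *
s=st(); snap("side","v_side");snap("wrist","v_wrist")
E
```

```text
t: 27.75
tool_pos: [0.5722, -0.096, 0.1001]
orientation: [-3.141, 0.04, 0.002]
force: [-0.3, 0.3, 1.0]
opening: 0.0929
t 27.75 pos [ 0.5722 -0.096   0.1001] rv [-3.141e+00  4.000e-02  2.000e-03] F [-0.3  0.3  1. ] op 0.0929 q [-0.25  0.18  1.68  0.    1.29  1.34]
```

View pics/v_wrist.png

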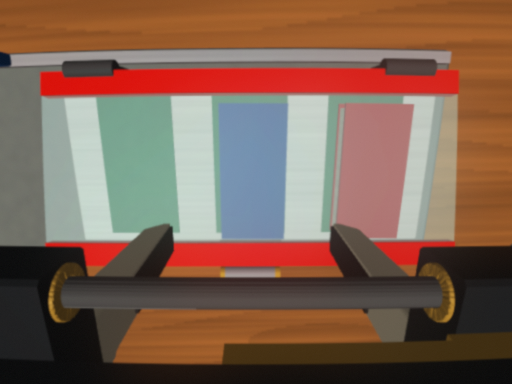

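```bash
python3 -m creep '[[-0.003,0,0.008,0,0],[-0.001,0,0.007,0,0],[0,0,0.004,0,0],[0,0,0,0,0]]'; python3 -m creep '[[0,0,0.003,0,0],[0,0,0,0,0]]';python3 -m creep '[[0,0,0.002,0,0],[0,0,0,0,0]]'
```

```text
t: 28.18
tool_pos: [0.5684, -0.0961, 0.0806]
orientation: [3.141, -0.04, 0.001]
force: [1.6, 0.2, 0.6]
opening: 0.0927
t: 28.35
tool_pos: [0.5678, -0.0959, 0.0775]
orientation: [-3.141, 0.04, 0.001]
force: [0.9, -0.8, 2.0]
opening: 0.0929
t: 28.52
tool_pos: [0.5679, -0.096, 0.0758]
orientation: [-3.141, 0.04, 0.001]
force: [-1.1, 0.2, 2.1]
opening: 0.093
```

```bash
python3 -m creep '[[0,0,0.002,0,0],[0,0,0,0,0]]';python3 -m creep '[[0,0,0.002,0,0],[0,0,0,0,0]]'; python3 - <<'E'
from h import *
s=st(); snap("side","w_side");snap("wrist","w_wrist")
a=cv2.imread('pics/w_side.png')[130:250,140:340]; cv2.imwrite('pics/w_crop.png',cv2.resize(a,None,fx=4,fy=4,interpolation=cv2.INTER_CUBIC))
E
```

```text
t: 28.68
tool_pos: [0.5681, -0.096, 0.0747]
orientation: [-3.141, 0.04, 0.001]
force: [-3.0, -0.1, 6.3]
opening: 0.0931
t: 28.85
tool_pos: [0.5682, -0.096, 0.0745]
orientation: [3.141, -0.039, -0.001]
force: [-11.4, 2.7, 21.8]
opening: 0.0933
t 28.85 pos [ 0.5682 -0.096   0.0745] rv [ 3.141e+00 -3.900e-02 -1.000e-03] F [-11.4   2.7  21.8] op 0.0933 q [-0.26  0.19  1.71 -0.    1.24  1.34]
```

View pics/w_crop.png

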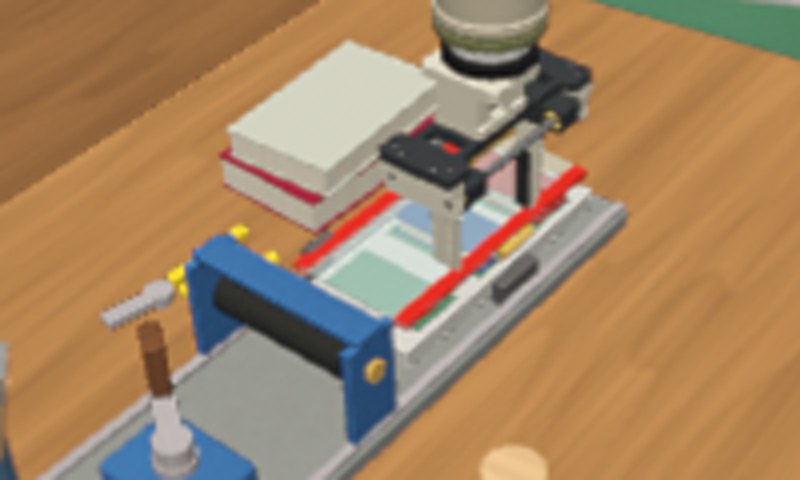

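View pics/w_wrist.png

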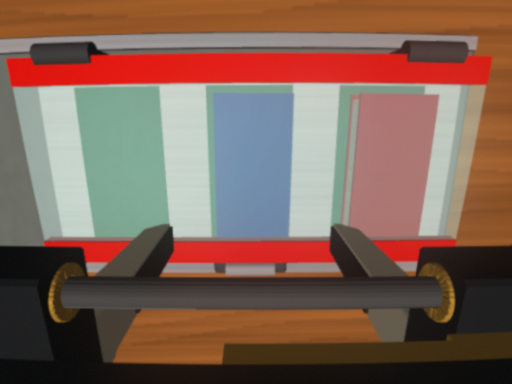

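```bash
python3 -m creep '[[0,0,0.001,0,0],[0,0,0,0,0]]'; python3 -m creep '[[0,0,-0.004,0,0],[0,0,-0.005,0,0],[0,0,-0.01,0,0],[0,0,0,0,0]]'; python3 -m creep '[[0,0,-0.03,0,0],[0,0,-0.03,0,0],[0,0,-0.03,0,0],[0,0,0,0,0],[0,0,0,0,0]]'; python3 - <<'E'
from h import *
s=st(); snap("side","x_side");snap("wrist","x_wrist")
a=cv2.imread('pics/x_side.png')[130:250,140:340]; cv2.imwrite('pics/x_crop.png',cv2.resize(a,None,fx=4,fy=4,interpolation=cv2.INTER_CUBIC))
E
```

```text
t: 29.12
tool_pos: [0.5682, -0.096, 0.0744]
orientation: [3.141, -0.039, -0.0]
force: [-15.1, 2.5, 28.3]
opening: 0.0927
t: 29.45
tool_pos: [0.5692, -0.0962, 0.0921]
orientation: [3.141, -0.04, 0.003]
force: [-0.1, -0.0, -0.0]
opening: 0.0929
t: 29.87
tool_pos: [0.5699, -0.0964, 0.1828]
orientation: [3.14, -0.04, 0.008]
force: [-0.3, -1.0, 0.9]
opening: 0.0928
t 29.87 pos [ 0.5699 -0.0964  0.1828] rv [ 3.14  -0.04   0.008] F [-0.3 -1.   0.9] op 0.0928 q [-0.26  0.09  1.61  0.    1.43  1.34]
```

View pics/x_crop.png

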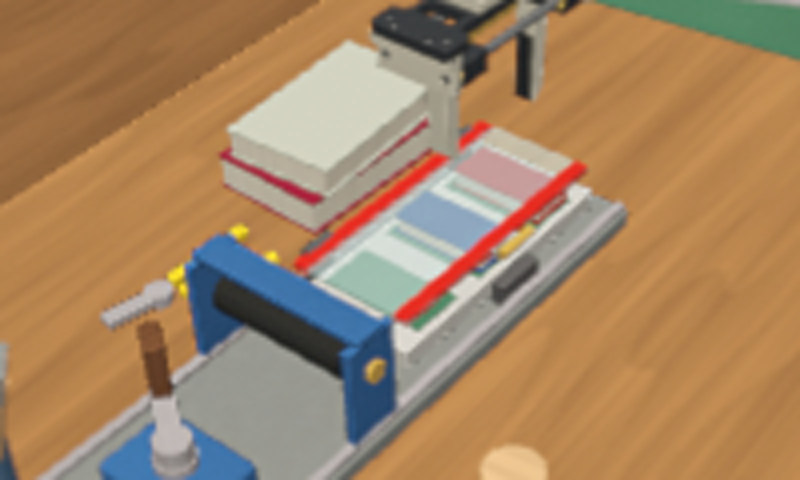

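View pics/x_wrist.png

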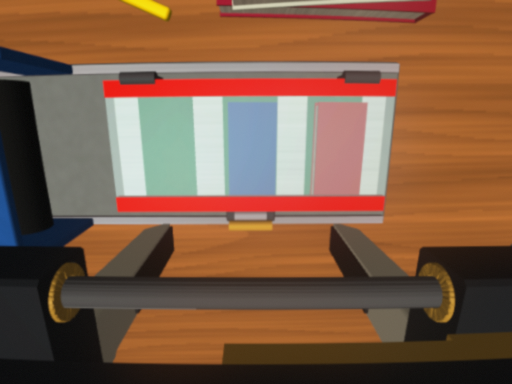

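```bash
python3 -m creep '[[0,0,-0.03,0,0],[0,-0.02,-0.03,0,0],[0.003,-0.035,-0.01,0,0],[0.003,-0.035,0,0,0],[0.003,-0.035,0,0,0],[0.003,-0.035,0,0,0],[0.003,-0.035,0,0,0],[0.003,-0.035,0,0,0],[0.003,-0.035,0,0,0],[0.001,-0.03,0,0,0],[0,0,0,0,0],[0,0,0,0,0]]';  python3 - <<'E'
from h import *
s=st(); snap("wrist","y_wrist"); par=KD("wrist")
print([(round(r['confidence'],2),r['pixel'],onz("wrist",r['pixel'],.11,par)) for r in tip_of("wrist","crank_axis")])
print([(round(r['confidence'],2),r['pixel'],onz("wrist",r['pixel'],.113,par)) for r in tip_of("wrist","crank_grip")])
E
```

```text
t: 30.97
tool_pos: [0.5965, 0.1997, 0.2476]
orientation: [3.14, -0.035, -0.006]
force: [-0.7, -0.7, -0.8]
opening: 0.0932
t 30.97 pos [0.5965 0.1997 0.2476] rv [ 3.14  -0.035 -0.006] F [-0.7 -0.7 -0.8] op 0.0932 q [ 0.24  0.21  1.37 -0.    1.57  1.83]
[(0.89, [213.0, 191.9], array([0.5928293 , 0.23553894, 0.11      ]))]
[(0.81, [246.3, 138.3], array([0.64537897, 0.20061161, 0.113     ]))]
```

View pics/y_wrist.png

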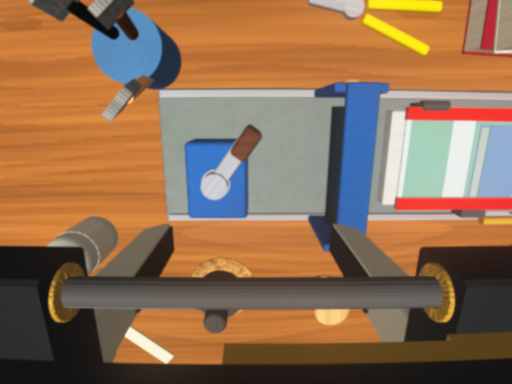

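```bash
python3 - <<'E'
from h import *
s=st(); par=KD("wrist")
for z in(.08,.09,.1): print('hub',z,onz("wrist",(214,185),z,par).round(4))
print('griptop',onz("wrist",(251,133),.138,par).round(4),'gripmid',onz("wrist",(244,143),.11,par).round(4))
for p in [(-.085,.28,.02),(.085,.28,.02)]: print(proj("wrist",w((.6103,.032,-.025),p),par))
print('grip expect')
im=cv2.imread('pics/y_wrist.png')[70:250,140:340]; cv2.imwrite('pics/y_crop.png',cv2.resize(im,None,fx=4,fy=4,interpolation=cv2.INTER_CUBIC))
E
```

```text
t 31.12 pos [0.5973 0.1971 0.249 ] rv [ 3.14e+00 -4.10e-02 -3.00e-03] F [-0.  -1.   0.4] op 0.093 q [ 0.24  0.2   1.37 -0.    1.57  1.83]
hub 0.08 [0.5935 0.237  0.08  ]
hub 0.09 [0.5958 0.2357 0.09  ]
hub 0.1 [0.5981 0.2344 0.1   ]
griptop [0.6525 0.1947 0.138 ] gripmid [0.6413 0.2017 0.11  ]
[[165.07866125 220.20092601]]
[[155.09435361  87.97149965]]
grip expect
```

View pics/y_crop.png

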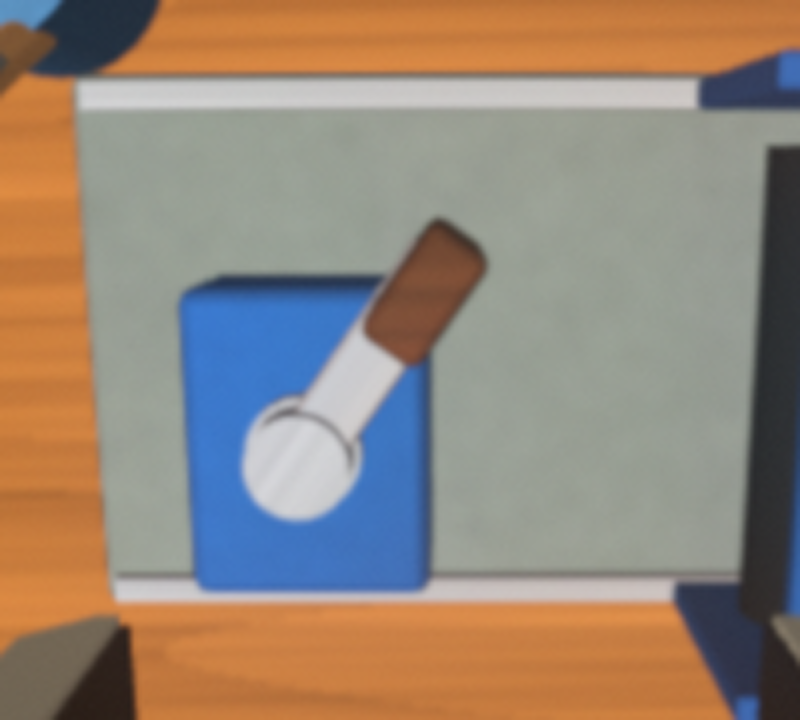

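```bash
python3 -m creep '[[0.023,-0.002,0,0,0],[0.0225,-0.002,0,0,0],[0,0,0,-0.12,0],[0,0,0,-0.12,0],[0,0,0,-0.12,0],[0,0,0,-0.12,0],[0,0,0,-0.12,0],[0,0,0,-0.12,0],[0,0,0,-0.12,0],[0,0,0,-0.12,0],[0,0,0,-0.12,0],[0,0,0,-0.12,0]]'; python3 -m creep '[[0,0,0,-0.12,0],[0,0,0,-0.12,0],[0,0,0,-0.12,0],[0,0,0,-0.12,0],[0,0,0,-0.12,0],[0,0,0,-0.12,0],[0,0,0,-0.12,0],[0,0,0,-0.12,0],[0,0,0,-0.12,0],[0,0,0,-0.12,0],[0,0,0,-0.12,0],[0,0,0,0,0]]';  python3 - <<'E'
from h import *
s=st(); x=tool(s)[:,0]; print('yaw',np.arctan2(x[1],x[0])); snap("wrist","z_wrist"); par=KD("wrist")
im=cv2.imread('pics/z_wrist.png');cv2.imwrite('pics/z_big.png',cv2.resize(im[60:310,100:420],None,fx=2.4,fy=2.4,interpolation=cv2.INTER_CUBIC))
E
```

```text
t: 32.12
tool_pos: [0.6434, 0.1992, 0.25]
orientation: [2.612, 1.746, -0.001]
force: [-0.6, 0.7, -0.6]
opening: 0.0928
t: 33.12
tool_pos: [0.6434, 0.1994, 0.2501]
orientation: [-0.993, -2.98, 0.001]
force: [-0.4, 0.1, 0.7]
opening: 0.093
t 33.12 pos [0.6434 0.1994 0.2501] rv [-9.93e-01 -2.98e+00  1.00e-03] F [-0.4  0.1  0.7] op 0.093 q [ 0.22  0.32  1.23 -0.    1.59 -0.7 ]
yaw 2.4985261313306024
```

View pics/z_big.png

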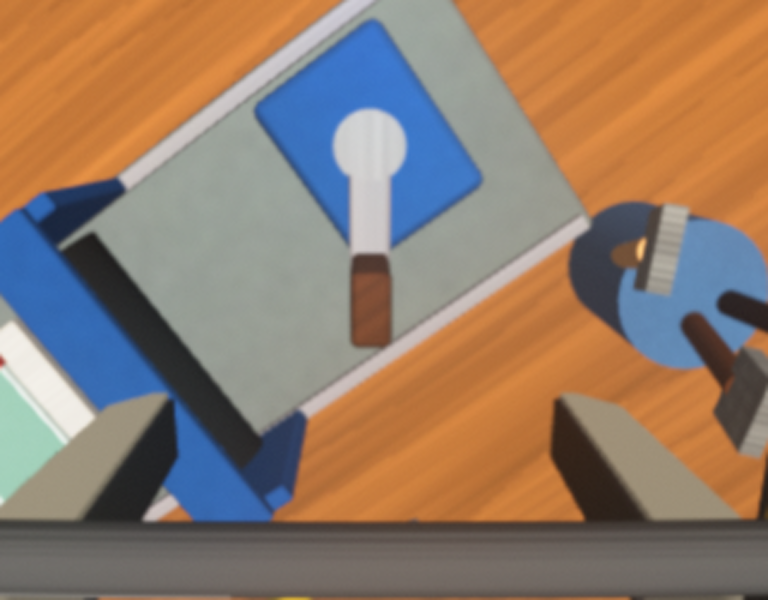

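```bash
python3 - <<'E'
from h import *
s=st(); par=KD("wrist")
g=onz("wrist",(254.6,188.8),.138,par); print('grip',g, toT(s,g))
for z in (.085,.095): h=onz("wrist",(254.2,120.8),z,par); print('hub',h,np.linalg.norm((g-h)[:2]),np.arctan2((g-h)[1],(g-h)[0]))
for p in [(365/1,1)]: pass
# brush tops
for q in[(680,215),(745,400),(720,310)]:
    print('brush',onz("wrist",(q[0]/2.4+100,q[1]/2.4+60),.17,par).round(3))
E
```

```text
t 33.17 pos [0.6434 0.1996 0.2501] rv [-1.004e+00 -2.977e+00  1.000e-03] F [-0.2  0.4  1.2] op 0.0933 q [ 0.22  0.32  1.23 -0.    1.59 -0.7 ]
grip [0.64184875 0.20382711 0.138     ] [0.0037745  0.00247629 0.11206908]
hub [0.59475791 0.23963565 0.085     ] 0.059159096825646726 -0.6501330729509038
hub [0.59450687 0.23970858 0.095     ] 0.05940314036050297 -0.6485522319078953
brush [0.671 0.308 0.17 ]
brush [0.741 0.293 0.17 ]
brush [0.707 0.302 0.17 ]
```

```bash
python3 -m creep '[[0.003,0.002,0.03,0,110],[0,0,0.035,0,110],[0,0,0.035,0,110],[0,0,0.02,0,110],[0,0,0.008,0,110],[0,0,0,0,110],[0,0,0,0,110]]' 15;  python3 - <<'E'
from h import *
s=st(); snap("wrist","aa_wrist")
E
```

```text
t: 33.75
tool_pos: [0.6426, 0.2042, 0.1232]
orientation: [1.002, 2.977, 0.001]
force: [-0.1, 1.2, 1.0]
opening: 0.0542
t 33.75 pos [0.6426 0.2042 0.1232] rv [1.002e+00 2.977e+00 1.000e-03] F [-0.1  1.2  1. ] op 0.0542 q [ 0.23  0.39  1.38 -0.    1.37 -0.69]
```

View pics/aa_wrist.png

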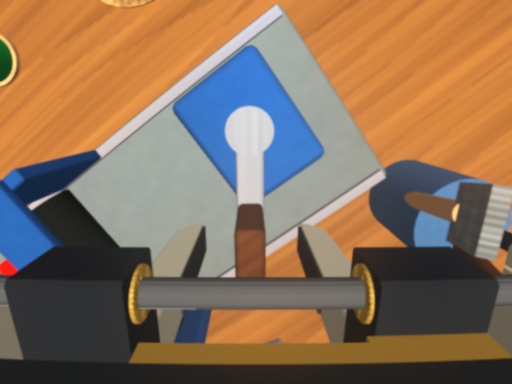

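```bash
python3 -m creep '[[0,0,0,0,255],[0,0,0,0,255],[0,0,0,0,255],[0,0,0,0,255],[0,0,0,0,255],[0,0,0,0,255],[0,0,0,0,255],[0,0,0,0,255]]' 20; python3 -m creep '[[0.0002,-0.0036,0,0.06,255],[0.0004,-0.0072,0,0.12,255],[0.0004,-0.0072,0,0.12,255],[0,0,0,0,255]]'
```

```text
t: 34.47
tool_pos: [0.642, 0.2045, 0.1224]
orientation: [0.998, 2.979, -0.0]
force: [-2.2, -1.1, 1.4]
opening: 0.0156
t: 34.8
tool_pos: [0.6286, 0.1911, 0.1224]
orientation: [-1.441, -2.792, 0.002]
force: [-2.0, -3.9, 0.9]
opening: 0.0159
```

```bash
python3 -m creep '[[0.0004,-0.0072,0,0.12,255],[0.0004,-0.0072,0,0.12,255],[0.0004,-0.0072,0,0.12,255],[0.0004,-0.0072,0,0.12,255],[0.0004,-0.0072,0,0.12,255],[0.0004,-0.0072,0,0.12,255],[0,0,0,0,255]]'; python3 - <<'E'
from h import *
s=st(); x=tool(s)[:,0]; print('yaw',np.arctan2(x[1],x[0])); print('axis est',s['tool_pos'][:2]+.06*x[:2]); 
E
```

```text
t: 35.38
tool_pos: [0.5877, 0.1801, 0.1223]
orientation: [2.329, 2.107, -0.002]
force: [-3.0, -6.3, 2.6]
opening: 0.0161
t 35.38 pos [0.5877 0.1801 0.1223] rv [ 2.329e+00  2.107e+00 -2.000e-03] F [-3.  -6.3  2.6] op 0.0161 q [ 0.21  0.24  1.56 -0.    1.34  0.31]
yaw 1.470916512615124
axis est [0.59364875 0.23976962]
```

```bash
python3 -m creep '[[0.0004,-0.0072,0,0.12,255],[0.0004,-0.0072,0,0.12,255],[0.0004,-0.0072,0,0.12,255],[0.0004,-0.0072,0,0.12,255],[0.0004,-0.0072,0,0.12,255],[0.0004,-0.0072,0,0.12,255],[0.0004,-0.0072,0,0.12,255],[0.0004,-0.0072,0,0.12,255],[0,0,0,0,255]]'; python3 - <<'E'
from h import *
s=st(); x=tool(s)[:,0]; print('yaw',np.arctan2(x[1],x[0])); print('axis est',s['tool_pos'][:2]+.06*x[:2]); 
E
```

```text
t: 36.13
tool_pos: [0.541, 0.2109, 0.1224]
orientation: [3.039, 0.793, -0.002]
force: [-1.2, -5.1, 3.8]
opening: 0.0158
t 36.13 pos [0.541  0.2109 0.1224] rv [ 3.039e+00  7.930e-01 -2.000e-03] F [-1.2 -5.1  3.8] op 0.0158 q [ 0.28  0.15  1.66 -0.    1.33  1.34]
yaw 0.510819420028721
axis est [0.59338213 0.24027823]
```

```bash
python3 -m creep '[[0.0004,-0.0072,0,0.12,255],[0.0004,-0.0072,0,0.12,255],[0.0004,-0.0072,0,0.12,255],[0.0004,-0.0072,0,0.12,255],[0.0004,-0.0072,0,0.12,255],[0.0004,-0.0072,0,0.12,255],[0.0004,-0.0072,0,0.12,255],[0.0004,-0.0072,0,0.12,255],[0,0,0,0,255]]'; python3 - <<'E'
from h import *
s=st(); x=tool(s)[:,0]; print('yaw',np.arctan2(x[1],x[0])); print('axis est',s['tool_pos'][:2]+.06*x[:2]); snap("side","bb_side")
E
```

```text
t: 36.88
tool_pos: [0.54, 0.2666, 0.1224]
orientation: [3.062, -0.699, 0.001]
force: [0.2, -4.8, 3.0]
opening: 0.0162
t 36.88 pos [0.54   0.2666 0.1224] rv [ 3.062e+00 -6.990e-01  1.000e-03] F [ 0.2 -4.8  3. ] op 0.0162 q [ 0.37  0.21  1.6  -0.    1.33  2.39]
yaw -0.4488782696737199
axis est [0.59410459 0.24055005]
```

View pics/bb_side.png

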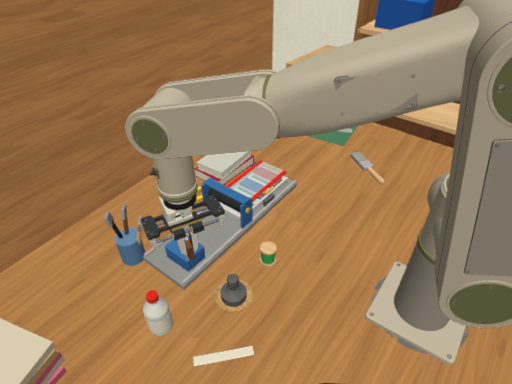

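```bash
python3 -m creep '[[0,0,0,0,110],[0,0,0,0,110],[0,0,0,0,110],[0,0,-0.02,0,110],[0,0,-0.025,0,110],[0,0,0,-0.12,110],[0,0,0,-0.12,110],[0,0,0,-0.12,110],[0,0,0,-0.12,110],[0,0,0,-0.12,110],[0,0,0,-0.12,110],[0,0,0,-0.12,110]]';python3 -m creep '[[0,0,0,-0.12,110],[0,0,0,-0.12,110],[0,0,0,-0.12,110],[0,0,0,-0.12,110],[0,0,0,-0.12,110],[0,0,0,-0.12,110],[0,0,0,-0.12,110],[0,0,0,-0.12,110],[0,0,0,-0.12,110],[0,0,0,-0.12,110],[0,0,0,-0.12,110],[0,0,0,-0.12,110]]'; python3 -m creep '[[0,0,0,-0.12,110],[0,0,0,-0.12,110],[0,0,0,-0.12,110],[0,0,0,-0.12,110],[0,0,0,-0.12,110],[0,0,0,-0.12,110],[0,0,0,-0.021,110],[0,0,0,0,110],[0,0,0,0,110]]'; python3 - <<'E'
from h import *
s=st(); x=tool(s)[:,0]; print('yaw',np.arctan2(x[1],x[0])); print('axis est',s['tool_pos'][:2]-.06*x[:2]); snap("wrist","cc_wrist")
E
```

```text
t: 37.93
tool_pos: [0.5393, 0.2665, 0.1671]
orientation: [-3.078, -0.628, 0.0]
force: [0.2, 0.2, -1.1]
opening: 0.0527
t: 38.93
tool_pos: [0.5393, 0.2666, 0.1672]
orientation: [-1.899, -2.502, -0.001]
force: [0.6, 0.4, 0.9]
opening: 0.0527
t: 39.68
tool_pos: [0.5394, 0.2664, 0.1672]
orientation: [-0.881, -3.015, -0.0]
force: [0.9, -0.7, -0.7]
opening: 0.053
t 39.68 pos [0.5394 0.2664 0.1672] rv [-0.881 -3.015 -0.   ] F [ 0.9 -0.7 -0.7] op 0.053 q [ 0.37  0.17  1.56  0.    1.41 -0.63]
yaw 2.5728623798826162
axis est [0.5899352  0.23413034]
```

View pics/cc_wrist.png

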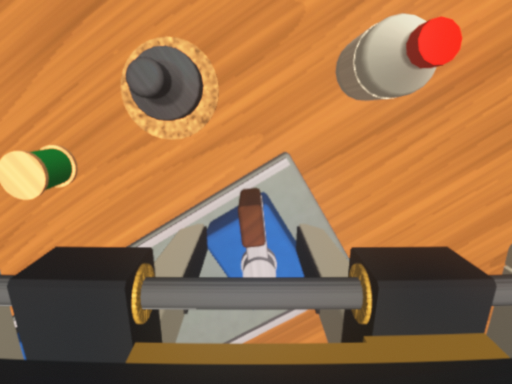

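```bash
python3 -m creep '[[0,0,0,-0.12,110],[0,0,0.025,0,110],[0,0,0.02,0,110],[0,0,0,0,110],[0,0,0,0,255],[0,0,0,0,255],[0,0,0,0,255],[0,0,0,0,255],[0,0,0,0,255],[0,0,0,0,255],[0,0,0,0,255],[0,0,0,0,255]]' 20; python3 -m creep '[[-0.0002,0.0036,0,0.06,255],[-0.0004,0.0072,0,0.12,255],[-0.0004,0.0072,0,0.12,255],[0,0,0,0,255]]';  python3 - <<'E'
from h import *
s=st(); x=tool(s)[:,0]; print('yaw',np.arctan2(x[1],x[0])); print('axis est',s['tool_pos'][:2]-.06*x[:2])
E
```

```text
t: 40.73
tool_pos: [0.5398, 0.2664, 0.123]
orientation: [0.695, 3.063, 0.001]
force: [-1.4, -0.9, 4.4]
opening: 0.0159
t: 41.07
tool_pos: [0.5505, 0.2815, 0.123]
orientation: [1.153, 2.921, 0.001]
force: [0.5, -2.3, 6.4]
opening: 0.0161
t 41.07 pos [0.5505 0.2815 0.123 ] rv [1.153e+00 2.921e+00 1.000e-03] F [ 0.5 -2.3  6.4] op 0.0161 q [ 0.39  0.25  1.55 -0.    1.34 -0.43]
yaw 2.3897275310086084
axis est [0.5943401  0.24056554]
```

```bash
python3 -m creep '[[-0.0004,0.0072,0,0.12,255],[-0.0004,0.0072,0,0.12,255],[-0.0004,0.0072,0,0.12,255],[-0.0004,0.0072,0,0.12,255],[-0.0004,0.0072,0,0.12,255],[-0.0004,0.0072,0,0.12,255],[-0.0004,0.0072,0,0.12,255],[-0.0004,0.0072,0,0.12,255],[-0.0004,0.0072,0,0.12,255],[-0.0004,0.0072,0,0.12,255],[-0.0004,0.0072,0,0.12,255],[-0.0004,0.0072,0,0.12,255]]';  python3 - <<'E'
from h import *
s=st(); x=tool(s)[:,0]; print('yaw',np.arctan2(x[1],x[0])); print('axis est',s['tool_pos'][:2]-.06*x[:2]); snap("side","dd_side")
E
```

```text
t: 42.07
tool_pos: [0.6283, 0.2886, 0.123]
orientation: [2.79, 1.442, -0.002]
force: [-5.7, -7.6, 10.1]
opening: 0.016
t 42.07 pos [0.6283 0.2886 0.123 ] rv [ 2.790e+00  1.442e+00 -2.000e-03] F [-5.7 -7.6 10.1] op 0.016 q [ 0.36  0.44  1.32 -0.    1.39  0.97]
yaw 0.9542440348222347
axis est [0.59363209 0.23965358]
```

View pics/dd_side.png

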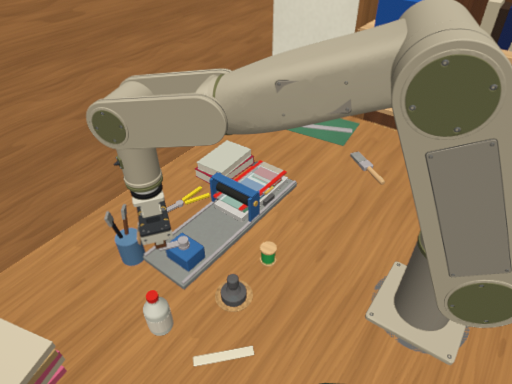

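```bash
python3 -m creep '[[-0.0004,0.0072,-0.0005,0.12,255],[-0.0004,0.0072,0,0.12,255],[-0.0004,0.0072,0,0.12,255],[-0.0004,0.0072,0,0.12,255],[-0.0004,0.0072,0,0.12,255],[-0.0004,0.0072,0,0.12,255],[-0.0004,0.0072,0,0.12,255],[-0.0004,0.0072,0,0.12,255],[-0.0004,0.0072,0,0.12,255],[-0.0004,0.0072,0,0.12,255],[-0.0004,0.0072,0,0.12,255],[0,0,0,0,255]]';  python3 - <<'E'
from h import *
s=st(); x=tool(s)[:,0]; print('yaw',np.arctan2(x[1],x[0])); print('axis est',s['tool_pos'][:2]-.06*x[:2]); snap("side","ee_side")
E
```

```text
t: 43.12
tool_pos: [0.6496, 0.2179, 0.123]
orientation: [3.088, -0.575, -0.002]
force: [-2.1, -1.6, 3.5]
opening: 0.0156
t 43.12 pos [0.6496 0.2179 0.123 ] rv [ 3.088e+00 -5.750e-01 -2.000e-03] F [-2.1 -1.6  3.5] op 0.0156 q [ 0.25  0.42  1.34 -0.    1.38  2.19]
yaw -0.3682959147747517
axis est [0.59358788 0.23951926]
```

View pics/ee_side.png

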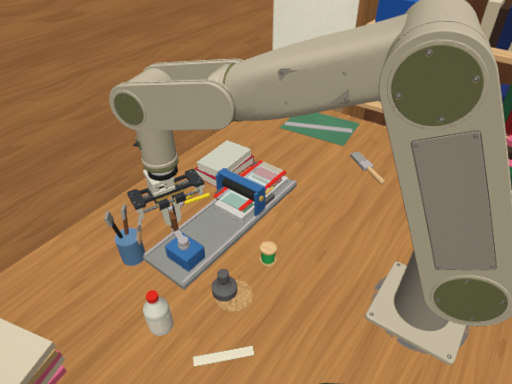

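```bash
python3 -m creep '[[-0.0004,0.0072,0,0.12,255],[-0.0004,0.0072,0,0.12,255],[0,0,0,0,255],[0,0,0,0,110],[0,0,0,0,110],[0,0,0,0,110],[0,0,-0.02,0,110],[0,0,-0.025,0,110],[0,0,0,-0.12,110],[0,0,0,-0.12,110],[0,0,0,-0.12,110],[0,0,0,-0.12,110]]';python3 -m creep '[[0,0,0,-0.12,110],[0,0,0,-0.12,110],[0,0,0,-0.12,110],[0,0,0,-0.12,110],[0,0,0,-0.12,110],[0,0,0,-0.12,110],[0,0,0,-0.12,110],[0,0,0,-0.12,110],[0,0,0,-0.12,110],[0,0,0,-0.12,110],[0,0,0,-0.12,110],[0,0,0,-0.12,110]]'; python3 -m creep '[[0,0,0,-0.12,110],[0,0,0,-0.12,110],[0,0,0,-0.12,110],[0,0,0,-0.12,110],[0,0,0,-0.12,110],[0,0,0,-0.12,110],[0,0,0,-0.12,110],[0,0,0,-0.12,110],[0,0,0,-0.12,110],[0,0,0,-0.12,110],[0,0,0,-0.021,110],[0,0,0,0,110]]'; python3 - <<'E'
from h import *
s=st(); x=tool(s)[:,0]; print('yaw',np.arctan2(x[1],x[0])); print('axis est',s['tool_pos'][:2]+.06*x[:2]); snap("wrist","ff_wrist"); snap("scene","ff_scene")
E
```

```text
t: 44.17
tool_pos: [0.6436, 0.2071, 0.1675]
orientation: [-3.136, 0.182, -0.0]
force: [0.8, -0.6, -1.1]
opening: 0.0532
t: 45.17
tool_pos: [0.6434, 0.2071, 0.1673]
orientation: [-2.478, -1.931, 0.0]
force: [-0.5, 0.1, -0.3]
opening: 0.053
t: 46.17
tool_pos: [0.6434, 0.207, 0.1674]
orientation: [-0.936, -2.998, 0.0]
force: [0.1, -0.5, 0.1]
opening: 0.0529
t 46.17 pos [0.6434 0.207  0.1674] rv [-0.936 -2.998  0.   ] F [ 0.1 -0.5  0.1] op 0.0529 q [ 0.24  0.37  1.33  0.    1.45 -0.73]
yaw 2.5364099971130893
axis est [0.59408769 0.24111448]
```

View pics/ff_wrist.png

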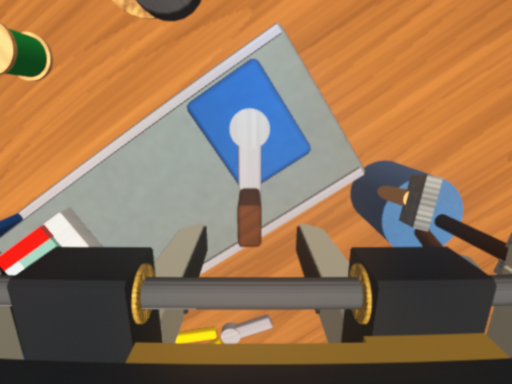

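View pics/ff_scene.png

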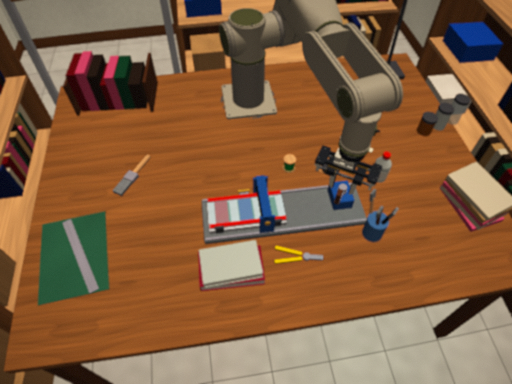

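```bash
python3 -m creep '[[0,0,0.025,0,110],[0,0,0.02,0,110],[0,0,0,0,110],[0,0,0,0,255],[0,0,0,0,255],[0,0,0,0,255],[0,0,0,0,255],[0,0,0,0,255],[0,0,0,0,255],[0,0,0,0,255],[0,0,0,0,255]]' 20; python3 -m creep '[[0.0002,-0.0036,0,0.06,255],[0.0004,-0.0072,0,0.12,255],[0.0004,-0.0072,0,0.12,255],[0.0004,-0.0072,0,0.12,255],[0.0004,-0.0072,0,0.12,255],[0.0004,-0.0072,0,0.12,255],[0.0004,-0.0072,0,0.12,255],[0.0004,-0.0072,0,0.12,255],[0.0004,-0.0072,0,0.12,255],[0.0004,-0.0072,0,0.12,255],[0.0004,-0.0072,0,0.12,255],[0.0004,-0.0072,0,0.12,255]]';  python3 -m creep '[[0.0004,-0.0072,0,0.12,255],[0.0004,-0.0072,0,0.12,255],[0.0004,-0.0072,0,0.12,255],[0.0004,-0.0072,0,0.12,255],[0.0004,-0.0072,0,0.12,255],[0.0004,-0.0072,0,0.12,255],[0.0004,-0.0072,0,0.12,255],[0.0004,-0.0072,0,0.12,255],[0,0,0,0,255]]'; python3 - <<'E'
from h import *
s=st(); x=tool(s)[:,0]; print('yaw',np.arctan2(x[1],x[0])); print('axis est',s['tool_pos'][:2]+.06*x[:2])
E
```

```text
t: 47.18
tool_pos: [0.6439, 0.2065, 0.1236]
orientation: [0.935, 2.998, 0.0]
force: [-1.7, -2.5, 4.4]
opening: 0.0164
t: 48.18
tool_pos: [0.5699, 0.1842, 0.1236]
orientation: [2.635, 1.708, -0.001]
force: [-2.0, -6.3, 6.7]
opening: 0.0159
t: 48.93
tool_pos: [0.5342, 0.229, 0.1235]
orientation: [3.127, 0.295, -0.001]
force: [-6.0, -5.9, 9.5]
opening: 0.0156
t 48.93 pos [0.5342 0.229  0.1235] rv [ 3.127e+00  2.950e-01 -1.000e-03] F [-6.  -5.9  9.5] op 0.0156 q [ 0.32  0.15  1.66 -0.    1.33  1.7 ]
yaw 0.18832731072411116
axis est [0.5931397  0.24026218]
```

```bash
python3 -m creep '[[0.0004,-0.0072,0,0.12,255],[0.0004,-0.0072,0,0.12,255],[0.0004,-0.0072,0,0.12,255],[0.0004,-0.0072,0,0.12,255],[0.0004,-0.0072,0,0.12,255],[0,0,0,0,255],[0,0,0,0,110],[0,0,0,0,110],[0,0,0,0,110],[0,0,-0.02,0,110],[0,0,-0.025,0,110],[0,0,0,0,110]]';python3 -m creep '[[0,0,0,-0.12,110],[0,0,0,-0.12,110],[0,0,0,-0.12,110],[0,0,0,-0.12,110],[0,0,0,-0.12,110],[0,0,0,-0.12,110],[0,0,0,-0.12,110],[0,0,0,-0.12,110],[0,0,0,-0.12,110],[0,0,0,-0.12,110],[0,0,0,-0.12,110],[0,0,0,-0.12,110]]'; python3 -m creep '[[0,0,0,-0.12,110],[0,0,0,-0.12,110],[0,0,0,-0.12,110],[0,0,0,-0.12,110],[0,0,0,-0.12,110],[0,0,0,-0.12,110],[0,0,0,-0.12,110],[0,0,0,-0.12,110],[0,0,0,-0.12,110],[0,0,0,-0.12,110],[0,0,0,-0.12,110],[0,0,0,-0.12,110]]'; python3 -m creep '[[0,0,0,-0.12,110],[0,0,0,-0.12,110],[0,0,0,-0.021,110],[0,0,0,0,110],[0,0,0,0,110]]'; python3 - <<'E'
from h import *
s=st(); x=tool(s)[:,0]; print('yaw',np.arctan2(x[1],x[0])); print('axis est',s['tool_pos'][:2]-.06*x[:2]); snap("wrist","gg_wrist"); snap("side","gg_side")
E
```

```text
t: 49.93
tool_pos: [0.5408, 0.265, 0.1728]
orientation: [-3.074, 0.628, -0.009]
force: [0.5, -0.2, 1.2]
opening: 0.0503
t: 50.93
tool_pos: [0.5383, 0.264, 0.1673]
orientation: [-2.724, -1.565, 0.0]
force: [-0.3, -0.5, 0.5]
opening: 0.053
t: 51.93
tool_pos: [0.5383, 0.264, 0.1673]
orientation: [-1.016, -2.973, -0.0]
force: [-1.5, 0.2, 0.5]
opening: 0.0528
t: 52.35
tool_pos: [0.5384, 0.264, 0.1675]
orientation: [-0.636, -3.076, -0.0]
force: [0.3, -0.4, -0.3]
opening: 0.0526
t 52.35 pos [0.5384 0.264  0.1675] rv [-0.636 -3.076 -0.   ] F [ 0.3 -0.4 -0.3] op 0.0526 q [ 0.37  0.17  1.56  0.    1.41 -0.79]
yaw 2.734147676731305
axis est [0.59346543 0.24027318]
```

View pics/gg_wrist.png

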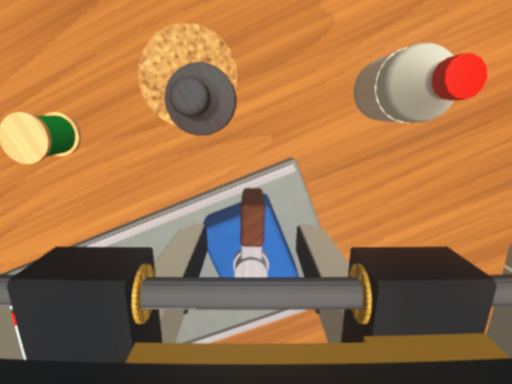

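View pics/gg_side.png

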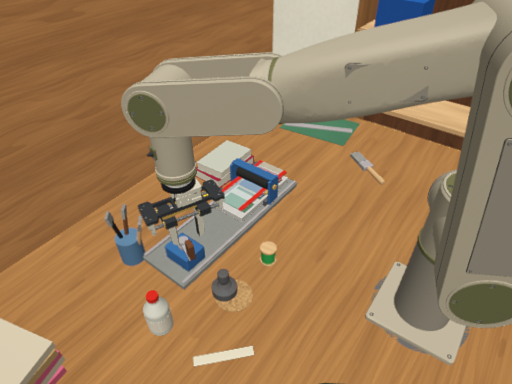

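```bash
python3 -m creep '[[0,0,0.025,0,110],[0,0,0.02,0,110],[0,0,0,0,110],[0,0,0,0,255],[0,0,0,0,255],[0,0,0,0,255],[0,0,0,0,255],[0,0,0,0,255],[0,0,0,0,255],[0,0,0,0,255],[0,0,0,0,255]]' 20; python3 -m creep '[[-0.0002,0.0036,0,0.06,255],[-0.0004,0.0072,0,0.12,255],[-0.0004,0.0072,0,0.12,255],[-0.0004,0.0072,0,0.12,255],[-0.0004,0.0072,0,0.12,255],[-0.0004,0.0072,0,0.12,255],[-0.0004,0.0072,0,0.12,255],[-0.0004,0.0072,0,0.12,255],[-0.0004,0.0072,0,0.12,255],[-0.0004,0.0072,0,0.12,255],[-0.0004,0.0072,0,0.12,255],[-0.0004,0.0072,0,0.12,255]]'; python3 -m creep '[[-0.0004,0.0072,0,0.12,255],[-0.0004,0.0072,0,0.12,255],[-0.0004,0.0072,0,0.12,255],[-0.0004,0.0072,0,0.12,255],[-0.0004,0.0072,0,0.12,255],[-0.0004,0.0072,0,0.12,255],[-0.0004,0.0072,0,0.12,255],[0,0,0,0,255]]'; python3 - <<'E'
from h import *
s=st(); x=tool(s)[:,0]; print('yaw',np.arctan2(x[1],x[0])); print('axis est',s['tool_pos'][:2]-.06*x[:2]); snap("side","hh_side")
E
```

```text
t: 53.37
tool_pos: [0.5388, 0.2642, 0.1235]
orientation: [0.63, 3.077, 0.001]
force: [-0.5, -1.0, 3.6]
opening: 0.0155
t: 54.37
tool_pos: [0.6068, 0.2981, 0.1235]
orientation: [2.45, 1.964, -0.002]
force: [-5.6, -9.0, 9.1]
opening: 0.0162
t: 55.03
tool_pos: [0.6461, 0.2686, 0.1235]
orientation: [3.039, 0.79, -0.003]
force: [-7.1, -4.1, 9.2]
opening: 0.0159
t 55.03 pos [0.6461 0.2686 0.1235] rv [ 3.039e+00  7.900e-01 -3.000e-03] F [-7.1 -4.1  9.2] op 0.0159 q [ 0.32  0.46  1.29 -0.    1.39  1.38]
yaw 0.5085496171646141
axis est [0.59368778 0.2393771 ]
```

View pics/hh_side.png

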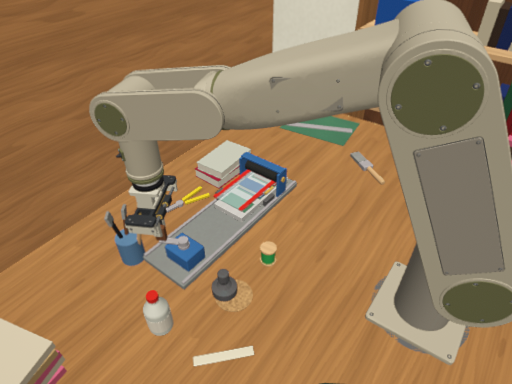

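```bash
python3 -m creep '[[-0.0004,0.0072,0,0.12,255],[-0.0004,0.0072,0,0.12,255],[-0.0004,0.0072,0,0.12,255],[-0.0004,0.0072,0,0.12,255],[-0.0004,0.0072,0,0.12,255],[0,0,0,0,255]]'; python3 -m creep '[[-0.0004,0.0072,0,0.12,255],[-0.0004,0.0072,0,0.12,255],[0,0,0,0,255]]';  python3 - <<'E'
from h import *
s=st(); x=tool(s)[:,0]; print('yaw',np.arctan2(x[1],x[0]),s['wrist_torque']); print('axis est',s['tool_pos'][:2]-.06*x[:2])
E
```

```text
t: 55.58
tool_pos: [0.6534, 0.2343, 0.1235]
orientation: [3.137, -0.143, -0.002]
force: [-5.5, -2.6, 8.2]
opening: 0.016
t: 55.83
tool_pos: [0.6505, 0.2205, 0.1235]
orientation: [3.098, -0.517, -0.002]
force: [-5.4, -2.5, 7.0]
opening: 0.0157
t 55.83 pos [0.6505 0.2205 0.1235] rv [ 3.098e+00 -5.170e-01 -2.000e-03] F [-5.4 -2.5  7. ] op 0.0157 q [ 0.25  0.43  1.33 -0.    1.38  2.15]
yaw -0.3304782392045829 [-0.40296055  0.80153716  0.1247215 ]
axis est [0.59374171 0.2399356 ]
```

```bash
python3 -m creep '[[-0.0004,0.0072,0,0.12,255],[-0.0004,0.0072,0,0.12,255],[0,0,0,0,255]]'; python3 -m creep '[[-0.0003,0.0054,0,0.09,255],[0,0,0,0,255]]';  python3 - <<'E'
from h import *
s=st(); x=tool(s)[:,0]; print('yaw',np.arctan2(x[1],x[0]),s['wrist_torque']); print('axis est',s['tool_pos'][:2]-.06*x[:2]); snap("scene","ii_scene"); snap("side","ii_side")
for n,c,f in(("ii_scene",(150,290,190,380),3.4),("ii_side",(100,270,130,360),3.4)):
    a=cv2.imread(f'pics/{n}.png')[c[0]:c[1],c[2]:c[3]]; cv2.imwrite(f'pics/{n}_c.png',cv2.resize(a,None,fx=f,fy=f,interpolation=cv2.INTER_CUBIC))
E
```

```text
t: 56.08
tool_pos: [0.6443, 0.2075, 0.1235]
orientation: [3.014, -0.883, -0.001]
force: [-3.2, -3.5, 6.0]
opening: 0.016
t: 56.25
tool_pos: [0.6418, 0.2038, 0.1235]
orientation: [2.973, -1.014, 0.001]
force: [-2.9, -3.7, 6.7]
opening: 0.0162
t 56.25 pos [0.6418 0.2038 0.1235] rv [ 2.973e+00 -1.014e+00  1.000e-03] F [-2.9 -3.7  6.7] op 0.0162 q [ 0.23  0.39  1.38 -0.    1.37  2.46]
yaw -0.6570852219594997 [-0.4372363   0.58072104  0.38014358]
axis est [0.5942835  0.24044892]
```

View pics/ii_scene_c.png

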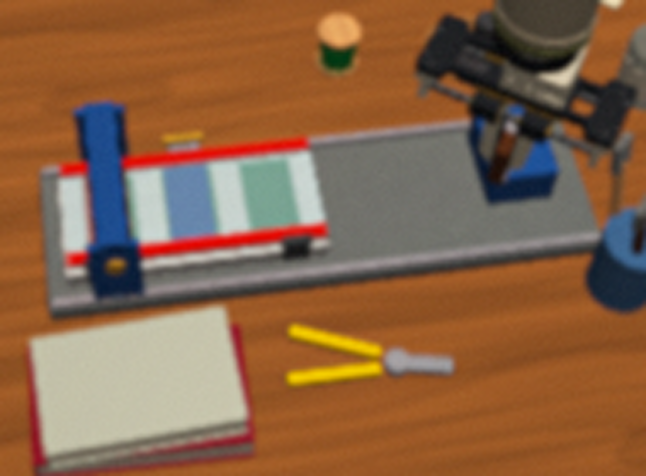

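View pics/ii_side_c.png

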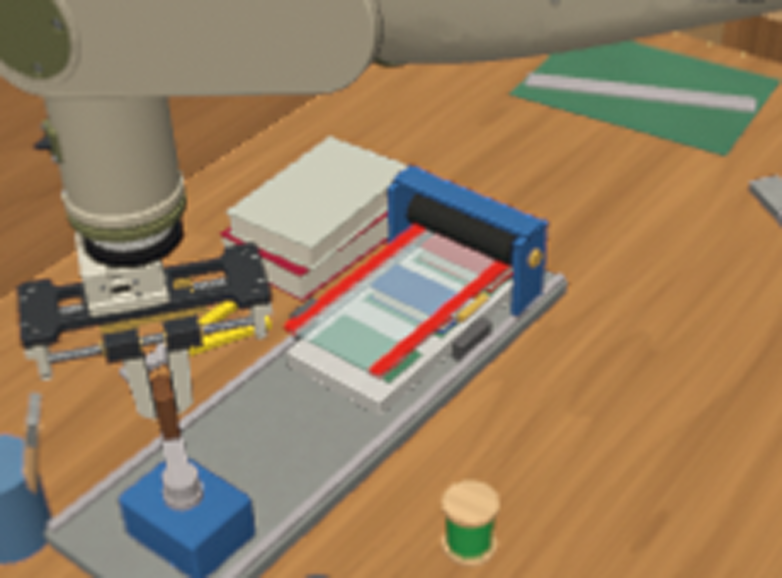

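```bash
python3 -m creep '[[0,0,0,0,110],[0,0,0,0,110],[0,0,0,0,110],[0,0,-0.02,0,110],[0,0,-0.025,0,110],[0,0,0,0,110],[0,0,0,-0.12,110],[0,0,0,-0.12,110],[0,0,0,-0.12,110],[0,0,0,-0.12,110],[0,0,0,-0.12,110],[0,0,0,-0.12,110]]';python3 -m creep '[[0,0,0,-0.12,110],[0,0,0,-0.12,110],[0,0,0,-0.12,110],[0,0,0,-0.12,110],[0,0,0,-0.12,110],[0,0,0,-0.12,110],[0,0,0,-0.12,110],[0,0,0,-0.12,110],[0,0,0,-0.12,110],[0,0,0,-0.12,110],[0,0,0,-0.12,110],[0,0,0,-0.12,110]]'; python3 -m creep '[[0,0,0,-0.12,110],[0,0,0,-0.12,110],[0,0,0,-0.12,110],[0,0,0,-0.12,110],[0,0,0,-0.12,110],[0,0,0,-0.12,110],[0,0,0,-0.12,110],[0,0,0,-0.12,110],[0,0,0,-0.021,110],[0,0,0,0,110]]';  python3 - <<'E'
from h import *
s=st(); x=tool(s)[:,0]; print('yaw',np.arctan2(x[1],x[0])); print('axis est',s['tool_pos'][:2]+.06*x[:2]); snap("wrist","jj_wrist")
E
```

```text
t: 57.35
tool_pos: [0.6418, 0.2046, 0.1672]
orientation: [-3.139, -0.117, 0.0]
force: [-0.5, -0.8, 0.3]
opening: 0.0527
t: 58.35
tool_pos: [0.6418, 0.2046, 0.1672]
orientation: [-2.283, -2.158, 0.0]
force: [-0.8, 0.0, -0.2]
opening: 0.0527
t: 59.18
tool_pos: [0.6417, 0.2045, 0.1673]
orientation: [-1.009, -2.975, 0.0]
force: [0.1, 0.1, -0.5]
opening: 0.0527
t 59.18 pos [0.6417 0.2045 0.1673] rv [-1.009 -2.975  0.   ] F [ 0.1  0.1 -0.5] op 0.0527 q [ 0.23  0.36  1.33  0.    1.45 -0.68]
yaw 2.4873634444355353
axis est [0.59411877 0.24104414]
```

View pics/jj_wrist.png

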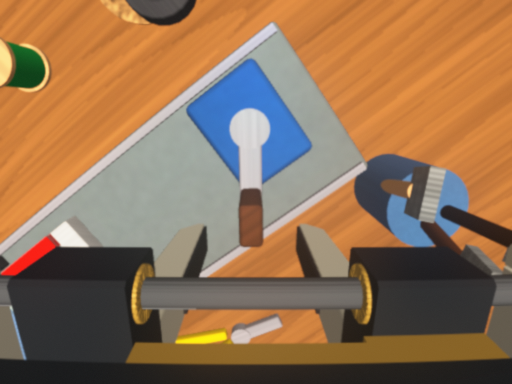

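```bash
python3 -m creep '[[0,0,0.025,0,110],[0,0,0.02,0,110],[0,0,0,0,110],[0,0,0,0,255],[0,0,0,0,255],[0,0,0,0,255],[0,0,0,0,255],[0,0,0,0,255],[0,0,0,0,255],[0,0,0,0,255],[0,0,0,0,255]]' 20; python3 -m creep '[[0.0002,-0.0036,0,0.06,255],[0.0004,-0.0072,0,0.12,255],[0,0,0,0,255]]'; python3 -m creep '[[0.0003,-0.0048,0,0.08,255],[0,0,0,0,255]]'; python3 -m creep '[[0.0003,-0.0048,0,0.08,255],[0,0,0,0,255]]'; python3 - <<'E'
from h import *
s=st(); print(s['wrist_torque'])
E
```

```text
t: 60.15
tool_pos: [0.6422, 0.2043, 0.1236]
orientation: [1.007, 2.975, 0.0]
force: [-1.6, -0.9, 4.4]
opening: 0.016
t: 60.4
tool_pos: [0.6386, 0.2026, 0.1238]
orientation: [1.276, 2.864, 0.023]
force: [27.9, 27.8, -19.1]
opening: 0.0222
t: 60.57
tool_pos: [0.6348, 0.2007, 0.1238]
orientation: [1.385, 2.814, 0.025]
force: [27.9, 31.5, -17.8]
opening: 0.0316
t: 60.73
tool_pos: [0.6304, 0.1992, 0.1237]
orientation: [1.496, 2.759, 0.026]
force: [25.9, 35.1, -17.0]
opening: 0.0413
t 60.73 pos [0.6304 0.1992 0.1237] rv [1.496 2.759 0.026] F [ 25.9  35.1 -17. ] op 0.0413 q [ 0.22  0.35  1.43  0.01  1.35 -0.36]
[ 5.74029315 -4.07219983  0.64295741]
```

```bash
python3 -m creep '[[0,0.006,0,-0.08,255],[0,0.006,0,-0.08,255],[0,0.003,0,-0.08,110],[0,0,0,0,110],[0,0,0,0,110],[0,0,0,0,110]]'; python3 - <<'E'
from h import *
s=st(); x=tool(s)[:,0]; print('yaw',np.arctan2(x[1],x[0]));snap("wrist","kk_wrist")
E
```

```text
t: 61.23
tool_pos: [0.6383, 0.1993, 0.1224]
orientation: [-1.159, -2.919, 0.001]
force: [-0.6, 0.6, 0.1]
opening: 0.0404
t 61.23 pos [0.6383 0.1993 0.1224] rv [-1.159e+00 -2.919e+00  1.000e-03] F [-0.6  0.6  0.1] op 0.0404 q [ 0.23  0.38  1.39 -0.    1.37 -0.59]
yaw 2.385889835729677
```

View pics/kk_wrist.png

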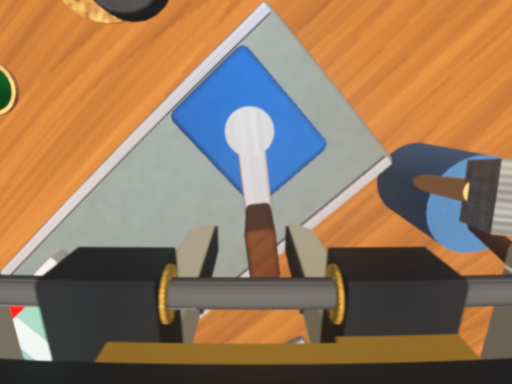

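```bash
python3 -m creep '[[0,0.004,0,0,90],[0,0,0,0,90],[0,0,-0.025,0,90],[0,0,-0.035,0,60],[0,0,-0.035,0,0],[0,0,-0.03,0,0],[0.03,-0.016,0,0,0],[0.03,-0.016,0,0,0],[0.03,-0.016,0,0,0],[0.03,-0.016,0,0,0],[0.03,-0.016,0,0,0],[0.022,-0.01,0,0,0]]'; python3 -m creep '[[0,0,0,0,0],[0,0,0,0,0]]'; python3 - <<'E'
from h import *
s=st(); x=tool(s)[:,0]; print('yaw',np.arctan2(x[1],x[0]));snap("wrist","ll_wrist");snap("side","ll_side")
E
```

```text
t: 62.28
tool_pos: [0.4521, 0.2549, 0.2478]
orientation: [-1.155, -2.921, -0.0]
force: [0.6, 0.0, 0.5]
opening: 0.093
t: 62.45
tool_pos: [0.4538, 0.255, 0.2483]
orientation: [1.153, 2.921, 0.001]
force: [-0.2, 0.2, -1.4]
opening: 0.093
t 62.45 pos [0.4538 0.255  0.2483] rv [1.153e+00 2.921e+00 1.000e-03] F [-0.2  0.2 -1.4] op 0.093 q [ 0.41 -0.09  1.68 -0.    1.55 -0.41]
yaw 2.3898640383719876
```

View pics/ll_wrist.png

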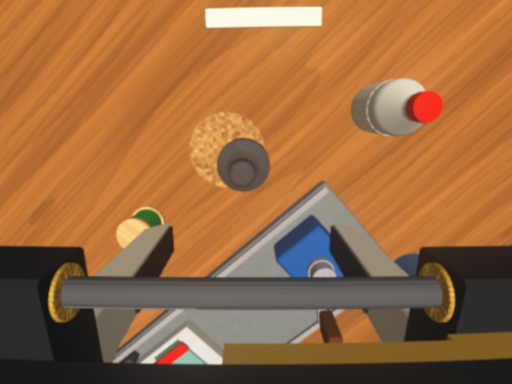

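View pics/ll_side.png

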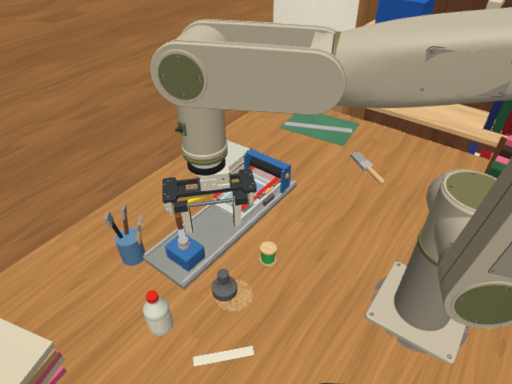

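```bash
python3 - <<'E'
from h import *
s=st(); par=KD("wrist")
k=onz("wrist",(243,173),.08,par); f=onz("wrist",(243,164),.02,par); m=onz("wrist",(227.5,149),.002,par)
print(k,f,m, toT(s,(f+k)/2)); d=np.r_[(m-f)[:2],0]; print(tool(s).T@d)
W=onz("wrist",(190,149),.002,par); print(np.linalg.norm(W-m))
for z in[.0]: print([(round(r['confidence'],2),onz("wrist",r['pixel'],z,par)) for q in("weight","mat") for r in tip_of("wrist",q)])
E
```

```text
t 62.55 pos [0.455  0.2544 0.2481] rv [1.155e+00 2.921e+00 1.000e-03] F [ 0.  -0.5  0.1] op 0.0926 q [ 0.41 -0.09  1.68 -0.    1.55 -0.41]
[0.44334549 0.25260717 0.08      ] [0.44235529 0.25145094 0.02      ] [0.41562473 0.24790623 0.002     ] [ 0.00735725 -0.01024187  0.19806369]
[ 1.70760812e-02 -2.08685092e-02 -2.67310088e-05]
0.04976014550484948
[(0.57, array([0.43887182, 0.24942902, 0.        ])), (0.57, array([0.41502154, 0.24381881, 0.        ]))]
```

```bash
python3 -m creep '[[0.0074,-0.01,0.02,0,0],[0,0,0.035,0,0],[0,0,0.035,0,0],[0,0,0.035,0,0],[0,0,0.035,0,0],[0,0,0.02,0,0],[0,0,0.01,0,0],[0,0,0,0,0],[0,0,0,0,0]]' 40; python3 - <<'E'
from h import *
s=st();snap("wrist","mm_wrist")
E
```

```text
t: 63.4
tool_pos: [0.4428, 0.2522, 0.0582]
orientation: [-1.156, -2.921, 0.0]
force: [0.2, 0.4, 1.6]
opening: 0.0928
t 63.40 pos [0.4428 0.2522 0.0582] rv [-1.156 -2.921  0.   ] F [0.2 0.4 1.6] op 0.0928 q [ 0.42  0.04  1.91 -0.    1.19 -0.4 ]
```

View pics/mm_wrist.png

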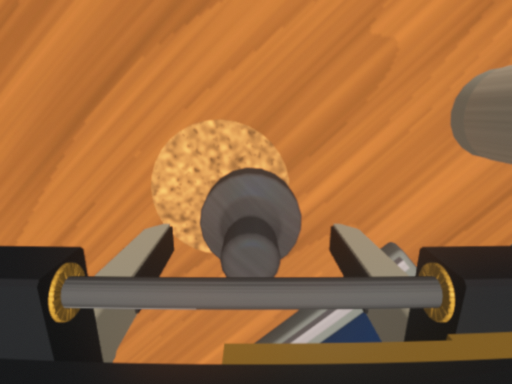

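```bash
python3 -m creep '[[0,0,0.0015,0,255],[0,0,0,0,255],[0,0,0,0,255],[0,0,0,0,255],[0,0,0,0,255],[0,0,0,0,255],[0,0,0,0,255],[0,0,0,0,255],[0,0,0,0,255],[0,0,0,0,255],[0,0,0,0,255],[0,0,0,0,255]]' 40; python3 -m creep '[[0,0,-0.006,0,255],[0,0,-0.01,0,255],[0.009,-0.011,0,0,255],[0.009,-0.0114,0,0,255],[0,0,0,0,255],[0,0,0,0,255]]'; python3 - <<'E'
from h import *
s=st();snap("wrist","nn_wrist")
E
```

```text
t: 64.45
tool_pos: [0.442, 0.2522, 0.0562]
orientation: [-1.155, -2.921, 0.001]
force: [-1.0, -1.4, 0.8]
opening: 0.0295
t: 64.95
tool_pos: [0.4129, 0.2482, 0.0722]
orientation: [-1.154, -2.921, 0.001]
force: [0.5, 0.4, -7.1]
opening: 0.0293
t 64.95 pos [0.4129 0.2482 0.0722] rv [-1.154e+00 -2.921e+00  1.000e-03] F [ 0.5  0.4 -7.1] op 0.0293 q [ 0.43 -0.05  1.97  0.    1.22 -0.38]
```

View pics/nn_wrist.png

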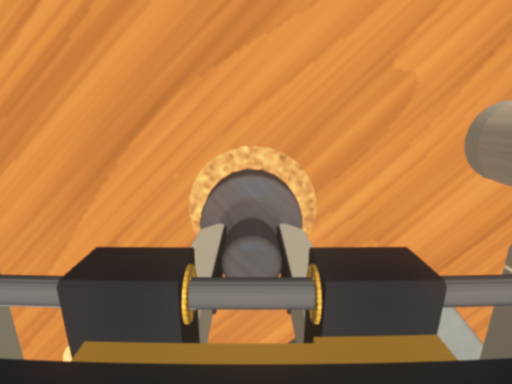

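Held and centred over the mat. Lower and release.

```bash
python3 -m creep '[[0,0,0.008,0,255],[0,0,0.006,0,255],[0,0,0,0,255],[0,0,0.001,0,255],[0,0,0,0,255]]'; python3 -m creep '[[0,0,0,0,200],[0,0,0,0,150],[0,0,0,0,100],[0,0,0,0,50],[0,0,0,0,0],[0,0,0,0,0],[0,0,0,0,0],[0,0,0,0,0],[0,0,-0.02,0,0],[0,0,-0.035,0,0],[0,0,-0.04,0,0],[0,0,-0.04,0,0]]'; python3 -m creep '[[-0.02,0,-0.03,0,0],[-0.02,0,-0.02,0,0],[0,0,0,0,0],[0,0,0,0,0]]'; python3 - <<'E'
from h import *
s=st();snap("wrist","oo_wrist"); snap("side","oo_side"); snap("scene","oo_scene")
E
```

```text
t: 65.42
tool_pos: [0.4135, 0.2481, 0.0567]
orientation: [-1.155, -2.921, 0.001]
force: [-0.0, -0.5, -7.6]
opening: 0.0292
t: 66.42
tool_pos: [0.4128, 0.2479, 0.1931]
orientation: [-1.154, -2.92, 0.002]
force: [1.2, 0.5, -0.4]
opening: 0.0921
t: 66.75
tool_pos: [0.4441, 0.2208, 0.2436]
orientation: [1.156, 2.919, 0.003]
force: [0.1, -0.6, -0.8]
opening: 0.0933
t 66.75 pos [0.4441 0.2208 0.2436] rv [1.156 2.919 0.003] F [ 0.1 -0.6 -0.8] op 0.0933 q [ 0.36 -0.16  1.75  0.    1.55 -0.46]
```

View pics/oo_wrist.png

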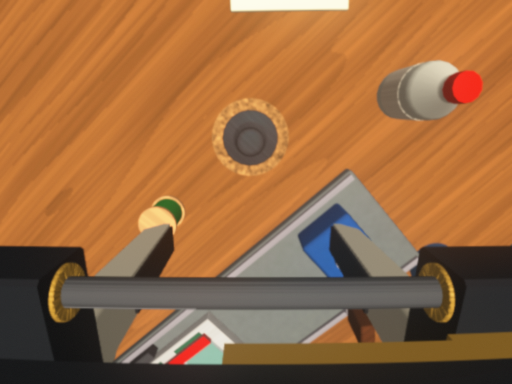

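View pics/oo_side.png

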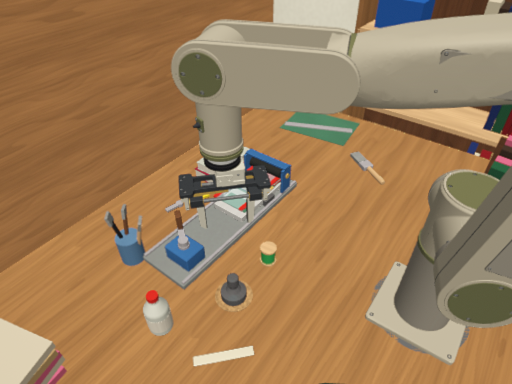

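View pics/oo_scene.png

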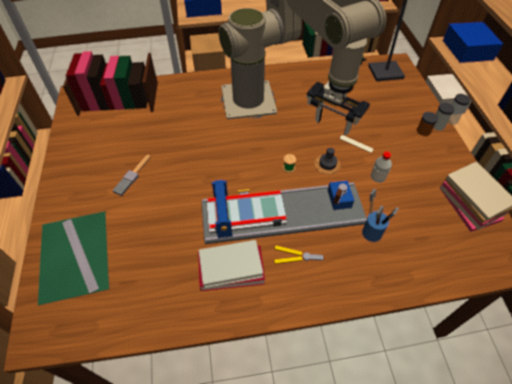

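```bash
python3 -m creep '[[-0.02,-0.01,-0.02,0,0],[-0.035,-0.016,0,0,0],[-0.035,-0.016,0,0,0],[-0.035,-0.016,0,0,0],[-0.035,-0.016,0,0,0],[-0.035,-0.016,0,0,0],[-0.035,-0.016,0,0,0],[-0.035,-0.016,0,0,0],[-0.03,-0.014,0,0,0],[0,0,0,0,0],[0,0,0,0,0]]'; python3 - <<'E'
from h import *
s=st();snap("wrist","pp_wrist"); par=KD("wrist")
V=(.609,.032,-.025)
for t in(.26,.275,.29):
    for y in(-.025,.025):
        for x in(-.0875,.0875): print(t,(x,y),proj("wrist",w(V,(x,.08-t+y,.126)),par).round(0))
E
```

```text
t: 67.82
tool_pos: [0.5645, -0.0808, 0.2599]
orientation: [-1.157, -2.917, 0.001]
force: [-0.3, 0.6, -0.0]
opening: 0.093
t 67.82 pos [ 0.5645 -0.0808  0.2599] rv [-1.157e+00 -2.917e+00  1.000e-03] F [-0.3  0.6 -0. ] op 0.093 q [-0.23  0.04  1.53  0.    1.58 -1.05]
0.26 (-0.0875, -0.025) [[154. 214.]]
0.26 (0.0875, -0.025) [[267. 323.]]
0.26 (-0.0875, 0.025) [[189. 182.]]
0.26 (0.0875, 0.025) [[301. 298.]]
0.275 (-0.0875, -0.025) [[144. 223.]]
0.275 (0.0875, -0.025) [[257. 331.]]
0.275 (-0.0875, 0.025) [[178. 191.]]
0.275 (0.0875, 0.025) [[291. 306.]]
0.29 (-0.0875, -0.025) [[134. 232.]]
0.29 (0.0875, -0.025) [[247. 338.]]
0.29 (-0.0875, 0.025) [[168. 201.]]
0.29 (0.0875, 0.025) [[281. 313.]]
```

View pics/pp_wrist.png

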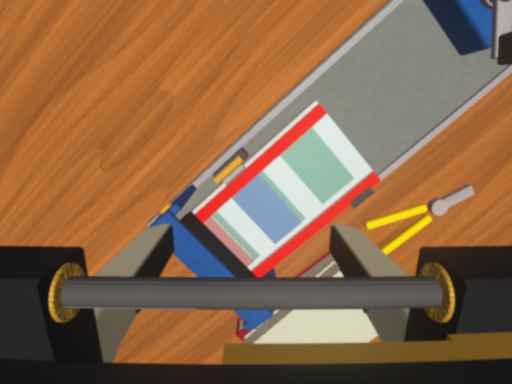

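```bash
python3 - <<'E'
from h import *
V=(.609,.032,-.025)
for n,cr in(("scene",(150,260,180,330)),("side",(120,220,200,330))):
    im=snap(n,"qq_"+n)[:,:,::-1].copy(); f=4
    a=cv2.resize(im[cr[0]:cr[1],cr[2]:cr[3]],None,fx=f,fy=f,interpolation=cv2.INTER_CUBIC)
    for t,c in((.26,(0,255,255)),(.29,(0,255,0))):
        P=[w(V,(x,.08-t+y,.126)) for x,y in((-.0875,-.025),(.0875,-.025),(.0875,.025),(-.0875,.025))]
        q=((proj(n,P)-[cr[2],cr[0]])*f).astype(int); cv2.polylines(a,[q],True,c,1)
    cv2.imwrite(f'pics/qq_{n}_c.png',a)
E
```

```text
(no output)
```

View pics/qq_scene_c.png

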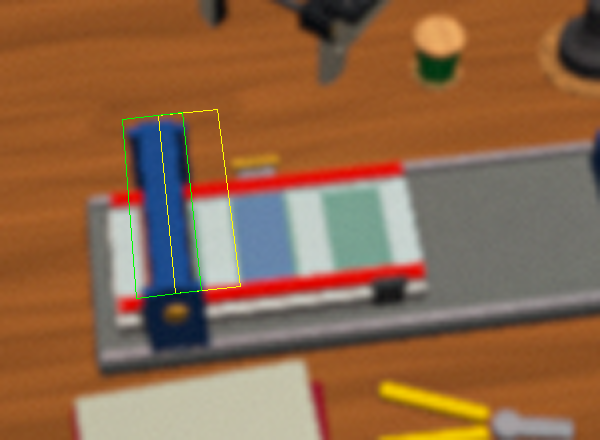

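View pics/qq_side_c.png

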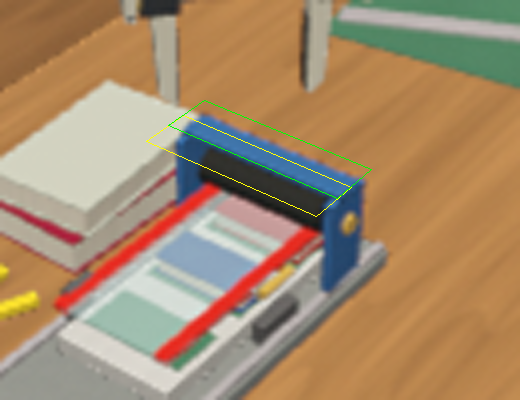

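```bash
python3 - <<'E'
from h import *
st(); print(close_job())
E
```

```text
t 67.97 pos [ 0.5645 -0.0786  0.2612] rv [-1.152 -2.921 -0.   ] F [-0.4  1.  -0. ] op 0.0929 q [-0.23  0.04  1.53  0.    1.58 -1.05]
the job is handed in; nothing more can be done
None
```

The job is done and handed in at about 68 s of the 210 s allowed; no verdict was reported.

**What I did**
- **Weight:** I moved it from the bed to the cork mat. It was knocked about 3 cm aside while I was winding, so I put it back in the middle afterwards.
- **Notebooks:** Only the red and blue ones were out. Blue went on the middle pad and red on pad 0; before the cover was shut I measured both within about 3 mm of their pad centres and straight.
- **Cover:** I pressed it down by the front lip. It stayed shut when I let go.
- **Crank:** I wound it clockwise in five grips, two full turns, until it met the end stop.

**Last checks**
- **Cover and books:** The cover was shut with the books under it. Only part of red shows beside the roller.
- **Roller:** It lies about 0.285–0.29 m along, measured against overlays that were only good to a few millimetres.
- **Weight and bench:** The weight stands upright and centred on the mat. None of the other things looked shifted in the pictures; I did not measure them. The gripper was clear of everything.

**One rough moment:** At the end stop I kept turning slightly too far. The force on the tool rose to about 47 N and pushed the fingers open before I backed off. I read this as the fingers pressing on the crank grip, which the 40 N limit on the arm and gripper body would not cover. It stayed well under the 120 N wrist limit, and the crank did not visibly turn back.

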